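# Load the drying trolley and jog it under the hood

### The job

Lay the two loose clipped-corner clay tiles on the trolley's ware board so that they carry on the row begun there: straight along the board like roof tiles, clipped end pointing the same way, each resting on the front of the tile before it and covering about a third of it. Then hold the spring-centred jog stick over so that the trolley drives under the flat-topped drying hood (not the arched damp cover), and let the stick go back to its centre when the whole board is under the hood with neither end sticking out. Move the trolley only with the stick, and leave everything else on the table where it is.

Things in the scene. Friction and masses are not known exactly. Their poses are not given: they have to be found in the camera images.
- tile1: Loose biscuit-fired clay tile, 55 mm wide (its x), 100 mm long (its y), 9 mm thick (z), 90 to 145 g, lying flat on the table top. The +y end (the tail) has both corners clipped (12 mm across, 14 mm along), leaving a 31 mm straight edge; the -y end (the head) is square with two small dark nail holes. Origin: centre of its underside. The two faces are alike.
- tile2: A second loose tile, the same as tile1. Either may be laid first.
- tile1_tail (a point): Middle of the clipped tail edge of tile1, on the underside, 50 mm in +y from its origin.
- tile2_tail (a point): The same point of tile2.
- tile0: The first tile of the row, the same kind of tile, already lying on the trolley's ware board: its head rests on the batten, its tail edge on the board (leaning about 0.1 rad, tail lower), its long axis along the board's middle, tail to the board's +y. The next tile lies with its origin about 65 mm farther in +y, so that it covers about 35 mm of this one and leans about 0.14 rad, tail edge on the board; and the third 65 mm beyond that.
- board (a point): Centre of the top face of the ware board on the trolley, 62 mm above the table. Its y axis runs along the track and along the board, its x axis points away from the robot, z up. The board is flat wood, 160 mm (x) by 250 mm (y), without rims; a batten 12 mm wide and 9 mm high lies across its -y end (100 mm long).
- trolley (a joint): Travel of the self-driving trolley along the track from where it starts (m), growing towards the board's +y; it stops at +-0.385. It stands at 0 at the start. It holds itself still while the stick is centred.
- dryer: Drying hood: flat-topped grey steel box with louvres and a round vent collar on top, on four corner posts, standing over the track. 210 mm wide (x), 290 mm long (y, along the track), underside 150 mm and top 195 mm above the table (vent to 225). Origin: on the table at its centre, on the track's middle line. The board is wholly under it when their centres are within 20 mm along the track. It may be at either end of the track.
- damp: Damp cover over the other end of the track: the same posts and length but an arched roof with a long grab rail, top 230 mm above the table. Not to be used.
- console: Fixed jog-stick console, grey box 110 x 110 mm, 49 mm high. Origin: on the table at its centre. The stick stands 8 mm in +x from the centre and tilts only along the console's y.
- stick (a joint): Tilt of the jog stick (rad): 0 upright, positive towards the console's +y, stops at +-0.42. A spring (1.2 N m/rad; with the drive, 5 to 10 N at the knob to hold it at 0.3) returns it to 0. Past about 0.22 either way the trolley runs at about 60 mm/s: positive drives it towards the board's +y, negative towards the board's -y. Below about 0.1 it stops at once.
- knob (a point): Middle of the stick's round black knob (34 mm across, 50 mm tall, standing on a 10 mm shaft), 82 mm from the pivot along the stick; 127 mm above the table when upright. The knob's top is 23 mm above this point.
- pivot (a point): The stick's pivot, 45 mm above the table, in the console; axes as the stick.
- jar: Bystander: closed white lidded jar, 74 mm across, 97 mm high. Origin: centre of its underside.
- ruler: Bystander: flat wooden ruler 30 x 200 x 6 mm, long along its y. Origin: centre of its underside.
- mould: Bystander: plaster mould block 85 x 85 x 45 mm. Origin: centre of its underside.
- bowl: Bystander: bowl, 110 mm across, 50 mm high. Origin: centre of its underside.
- collar: Bystander: clay ring 64 mm across, 45 mm high. Origin: centre of its underside.
Things that resemble listed ones, but are neither listed nor needed, are in the scene too. Leave any red look-alike of the tile1 alone.

How it is judged:
By the outcome, as a careful person would: the job done as asked, in the order asked, and still so for the second after the job is handed in, with the robot touching nothing.
It also fails if it takes over 72 s, if anything falls off the work surface, if the arm or the gripper's body presses on something with over 40 N, if the wrist force passes 120 N, or if a joint passes its speed limit or range.

### The arm

A 6-joint arm with a two-finger parallel gripper is mounted at the origin on the work surface. World frame = base frame: x ahead of the robot, y to its left, z up, the work surface at z = 0. Lengths are in m, angles in rad, forces in N, time in s.
With the tool pointing down it reaches from about 0.225 to 0.875 m from the base axis. Payload 3.4 kg.
Tool frame: the origin (TCP) lies midway between the tips of the shut fingers; the grasp point (between the pads) lies 19 mm behind it (manip.tcp_to_grasp is the distance from the TCP to the grasp point, in m); x points along the fingers, y is the direction in which the jaws open and shut, and the axes are right-handed (so a half turn about x gives the same grasp; the last joint's range is limited). The gripper opens to 85 mm and grips with 20 to 120 N. Pads are 22 mm wide; open, the fingers measure 114 mm over their backs; the gripper's body (76 mm by 85 mm) begins 54 mm behind the grasp point. The pads swing forward as they close: fully open they stand 13 mm farther back than shut.
Start: joints at [1.09, 0.276, 1.505, -0, 1.361, -0.121], TCP at [0.202, 0.538, 0.231] pointing down, gripper open.
Joint ranges: [-2.89, 2.89], [-0.75, 2.08], [0.22, 2.7], [-1.18, 4.32], [0.11, 2.71], [-2.7, 2.7]. Speed limits (rad/s): [2.57, 2.57, 3.14, 3.14, 3.14, 3.14].

### API

Orientations are given as a unit quaternion [w, x, y, z].
In Python, from rig import readout, eyes, job, manip gives the robot as it stands. The module is installed in compiled form; this text tells all that it offers.
- The arm moves only by the tool carry_out, never from a script. Its argument "deltas" is one flat list of numbers, 7 for each row, row after row: the shift along the tool's x, y, z scaled (see below), then the turn, a rotation vector about the tool's x, y, z scaled (see below), then the opening, from -1 (shut) to 1 (fully open). In form: [dx, dy, dz, ax, ay, az, grip, dx, dy, dz, ax, ay, az, grip, ...]. A call has 1 to 10 rows; each row shifts and turns the commanded pose from where the row before left it, along the tool's axes as they then stand; what a row does not reach is not made up. The controller multiplies each number of a shift by 60 mm and each number of a turn by 4 degrees. A row lasts 1/8 s, in which the tool goes at most 62.5 mm and 10.7 degrees, less where a joint would pass 70% of its speed; a pose out of reach is approached as far as the arm can. A call with a number of a shift or a turn outside -1 to 1 is refused whole. A call with a gripper value outside its range is refused whole. The fingers move at their own pace and stop on an object; "newtons" is the grip in N (left out, the last holds). Time passes only in rows, so rows that do not move let the fingers close. It gives the time, the measured TCP pose, the force and the opening at its end, in the units of the state.
- readout.get_state(): the state, without advancing time (a new reading comes with each control period).
- eyes.get_image(name): name is "side" or "top" or "wrist"; returns a dict with "color" (480x640x3 uint8, red, green, blue), "z_map" (480x640 float32, m along the optical axis (not along the pixel's ray), 0 where there is no reading), "mtx" (3x3 intrinsics, pixels), "origin" and "orientation" of the camera in the world. Camera axes: x right, y down, z forward; pixel columns grow to the right and rows downward; lengths in m; the calibration is good to about 2 mm. A picture is of the moment at which its call begins.
- job.sign_off(): hands the job in, once; it reports no verdict.
The state is a dict: "clock": time; "qpos": joint angles; "qd": joint speeds; "effort": joint torques, N m; "position": TCP position; "ee_rot": TCP orientation; "contact_force": force on the tool from outside, world axes, zero at the start; "moment": the same for the moment, N m; "width": finger opening in m.
Only numpy, scipy, OpenCV 4.12 (cv2) and the standard library are available. Lean on these libraries where they do the work, as an engineer would, in place of code of your own. Each camera call takes 0.05 s, during which the arm holds its last target.

## Working session

There is one attempt and no reset: what is moved stays moved. The work goes in short steps, Python scripts to look and compute and a tool call to move; the robot and the scene stay as the last step left them, time stands still between calls to the robot, and variables do not carry over. Pictures are saved under pics/ and viewed, and the job is handed in when it is done.

Besides the shell and the picture viewer there is one more tool, called after "Call:" in YAML: its name, and indented under it one key for each argument. carry_out: Moves the arm, as the interface text tells. Its arguments: {"type":"object","properties":{"deltas":{"type":"array"},"newtons":{"type":"number"}},"required":["deltas"]}

```bash
mkdir -p pics; ls; cat > h.py <<'E'
import numpy as np, cv2, pickle
from rig import readout, eyes, job, manip
from scipy.spatial.transform import Rotation as R
def q2R(q): return R.from_quat([q[1],q[2],q[3],q[0]]).as_matrix()
def grab(name,tag):
    im=eyes.get_image(name); pickle.dump(im,open(f'pics/{tag}.pkl','wb'))
    cv2.imwrite(f'pics/{tag}.png',im['color'][:,:,::-1]); return im
def load(tag): return pickle.load(open(f'pics/{tag}.pkl','rb'))
def cam(im):
    o=np.array(im['orientation'],float)
    return np.array(im['origin'],float), (o if o.shape==(3,3) else q2R(o)), np.array(im['mtx'])
def ray(im,uv,z):
    o,Rm,K=cam(im); d=Rm@np.linalg.inv(K)@np.array([uv[0],uv[1],1.]); return o+d*(z-o[2])/d[2]
def cloud(im):
    o,Rm,K=cam(im); v,u=np.mgrid[0:480,0:640]; z=im['z_map']
    p=np.stack([(u-K[0,2])/K[0,0]*z,(v-K[1,2])/K[1,1]*z,z],-1)
    return p@Rm.T+o
def proj(im,p):
    o,Rm,K=cam(im); c=Rm.T@(np.array(p)-o); c=K@c; return c[:2]/c[2]
E
python3 - <<'E'
from h import *
for n in ['top','side']:
    im=grab(n,n+'0'); print(n,cam(im))
print(readout.get_state()); print(manip.tcp_to_grasp)
E
```

```text
pics
top (array([0.33315582, 0.00489101, 1.64537086]), array([[-0.01173523, -0.99881995,  0.04712733],
       [-0.99989135,  0.01214217,  0.00835774],
       [-0.0089201 , -0.04702413, -0.99885392]]), array([[571.51134209,   0.        , 318.21002308],
       [  0.        , 571.51134209, 244.89818355],
       [  0.        ,   0.        ,   1.        ]]))
side (array([ 0.19477013, -0.8171222 ,  1.07544741]), array([[ 0.96396225, -0.19217808,  0.18396839],
       [-0.26556607, -0.73631398,  0.62234747],
       [ 0.01585696, -0.64877523, -0.76081486]]), array([[501.42365819,   0.        , 322.38595895],
       [  0.        , 501.42365819, 243.61907807],
       [  0.        ,   0.        ,   1.        ]]))
{'clock': 0.1, 'qpos': array([ 1.09003256e+00,  2.76531369e-01,  1.50601540e+00,  4.69146872e-06,
        1.36068694e+00, -1.20994821e-01]), 'qd': array([-0.00122087, -0.002182  , -0.00226938,  0.00042182,  0.00086403,
       -0.00017125]), 'effort': array([ 2.38007175e-03, -4.17699194e+01, -2.46406496e+01, -2.85593760e-04,
        5.76134044e-03,  2.00761298e-05]), 'position': array([0.20221513, 0.53776754, 0.23052289]), 'ee_rot': array([ 0.69552337,  0.1259593 ,  0.69587037, -0.12706661]), 'contact_force': array([ 0.34389161,  0.60179465, -0.16373736]), 'moment': array([-0.00309433,  0.0292389 , -0.00844904]), 'width': 0.08547467209747472}
0.0187
```

View pics/top0.png

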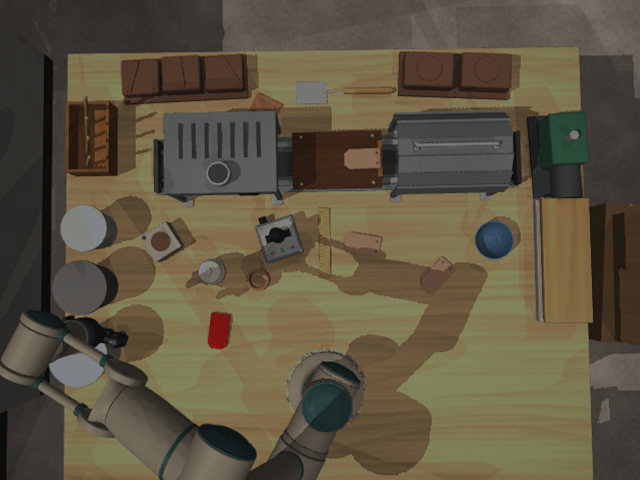

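View pics/side0.png

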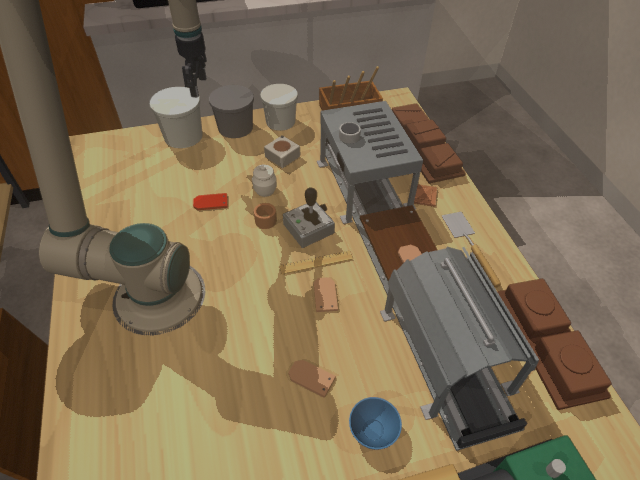

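```bash
python3 - <<'E'
from h import *
im=load('top0')['color'][:,:,::-1]
a=cv2.resize(im[120:300,240:480],None,fx=3.3,fy=3.3,interpolation=cv2.INTER_CUBIC)
a=np.clip(a.astype(float)*1.5,0,255).astype('uint8')
cv2.imwrite('pics/z1.png',a)
E
```

```text
(no output)
```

View pics/z1.png

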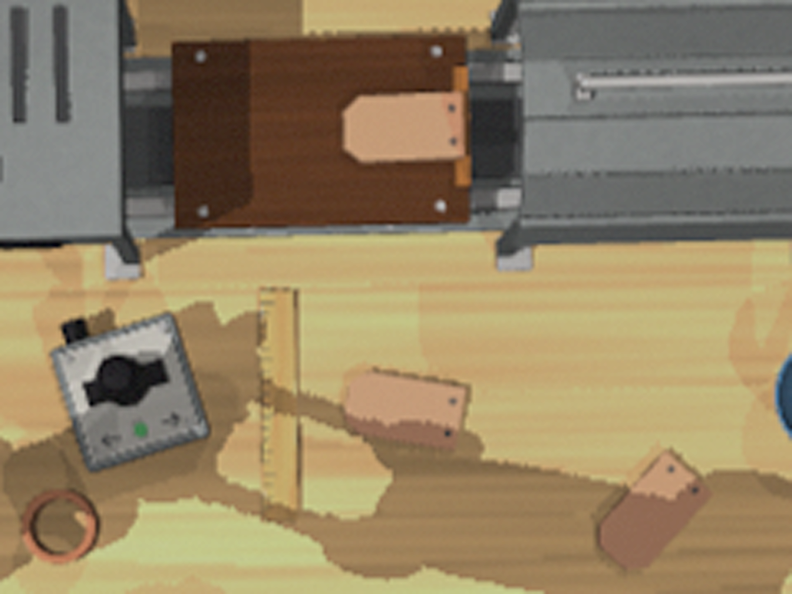

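```bash
cat > det.py <<'E'
from h import *
def tiles(im,z,box,tag=None,lo=0.20):
    c=im['color'].astype(float); r,g,b=c[...,0],c[...,1],c[...,2]
    hsv=cv2.cvtColor(im['color'],cv2.COLOR_RGB2HSV)
    m=((hsv[...,0]<=13)&(hsv[...,1]>60)&(hsv[...,2]>60)&(g/(r+1)<0.80)&(g/(r+1)>0.5)).astype('uint8')*255
    w=np.zeros_like(m); x0,y0,x1,y1=box; w[y0:y1,x0:x1]=m[y0:y1,x0:x1]
    cs,_=cv2.findContours(w,cv2.RETR_EXTERNAL,cv2.CHAIN_APPROX_NONE)
    out=[]
    for q in cs:
        if cv2.contourArea(q)<200: continue
        pts=np.array([ray(im,p[0],z)[:2] for p in q],np.float32)
        rc=cv2.minAreaRect(pts); out.append((cv2.contourArea(q),rc,q))
    return m,out
E
python3 - <<'E'
from det import *
im=load('top0')
for p in [(362,240),(350,240),(430,280),(445,265),(362,158),(400,240),(425,295),(330,240)]:
    print(p,im['color'][p[1],p[0]],cv2.cvtColor(im['color'],cv2.COLOR_RGB2HSV)[p[1],p[0]])
m,o=tiles(im,.009,(335,220,470,300))
for a in o: print(a[0],a[1])
m2,o2=tiles(im,.075,(335,140,390,180))
for a in o2: print(a[0],a[1])
cv2.imwrite('pics/m.png',cv2.resize(m[120:300,240:480],None,fx=3.3,fy=3.3))
P=cloud(im)
z=P[...,2]
print('board z',z[140:180:10,300:340:10],'tile',z[150:166:4,346:382:4])
print(z[235:246:3,350:380:5])
E
```

```text
(362, 240) [132 104  81] [ 14  99 132]
(350, 240) [132 104  81] [ 14  99 132]
(430, 280) [98 73 58] [ 11 104  98]
(445, 265) [131 102  79] [ 13 101 131]
(362, 158) [132 103  79] [ 14 102 132]
(400, 240) [130 118  80] [ 23  98 130]
(425, 295) [104  86  59] [ 18 110 104]
(330, 240) [95 76 54] [ 16 110  95]
533.0 ((0.3188982605934143, -0.3183967173099518), (0.05519875884056091, 0.09937188029289246), 47.81166076660156)
385.5 ((0.6328517198562622, -0.09609958529472351), (0.1299680918455124, 0.08924458175897598), 89.24844360351562)
board z [[0.06482603 0.06551327 0.06007345 0.06637954]
 [0.06443287 0.06117159 0.06439518 0.07159441]
 [0.05998559 0.05981147 0.05630717 0.0630341 ]
 [0.05259147 0.05997941 0.06292367 0.05590433]] tile [[0.05831376 0.07776687 0.07565863 0.07515644 0.07669522 0.07924448
  0.08731048 0.08337841 0.08499643]
 [0.07411548 0.07044264 0.07473783 0.07687755 0.07577313 0.07224168
  0.0862028  0.07453276 0.08006121]
 [0.07209356 0.07331858 0.07341235 0.07540134 0.07823183 0.07174963
  0.07904271 0.07647879 0.07570372]
 [0.07229832 0.07602674 0.07536574 0.07216772 0.07554386 0.07915831
  0.07594138 0.0810502  0.07712622]]
[[0.01621051 0.00937826 0.01200126 0.00990909 0.00845294 0.00433475]
 [0.01005936 0.0088573  0.00801042 0.01057911 0.01300029 0.01199828]
 [0.00931436 0.00626842 0.00744598 0.00577018 0.00657016 0.00628206]
 [0.01335912 0.0178982  0.01128969 0.01423452 0.00942798 0.00715914]]
```

View pics/m.png

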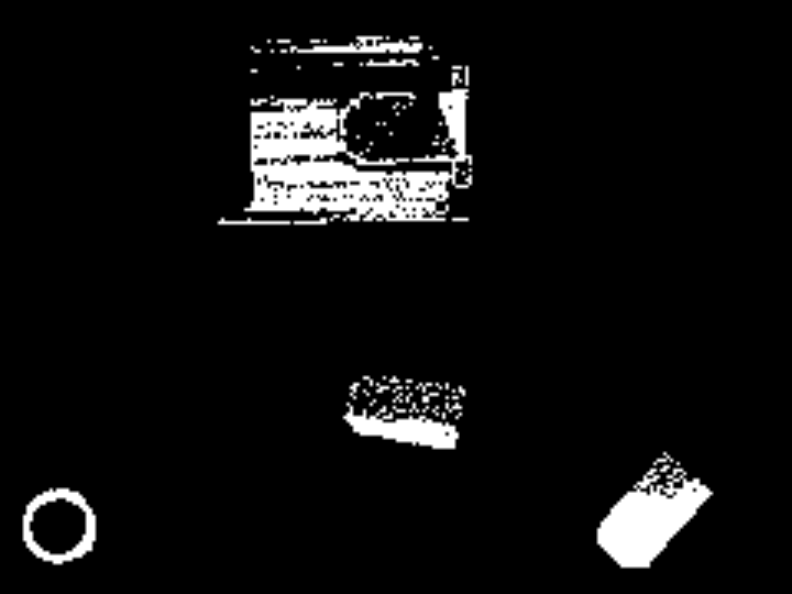

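```bash
cat > det.py <<'E'
from h import *
def tiles(im,z,box,hmax=15,vmin=60,amin=200):
    hsv=cv2.cvtColor(im['color'],cv2.COLOR_RGB2HSV)
    m=((hsv[...,0]<=hmax)&(hsv[...,1]>60)&(hsv[...,2]>vmin)).astype('uint8')*255
    w=np.zeros_like(m); x0,y0,x1,y1=box; w[y0:y1,x0:x1]=m[y0:y1,x0:x1]
    w=cv2.morphologyEx(w,cv2.MORPH_OPEN,np.ones((2,2),np.uint8))
    cs,_=cv2.findContours(w,cv2.RETR_EXTERNAL,cv2.CHAIN_APPROX_NONE)
    out=[]
    for q in cs:
        if cv2.contourArea(q)<amin: continue
        pts=np.array([ray(im,p[0],z)[:2] for p in q],np.float32)
        rc=cv2.minAreaRect(pts); M=cv2.moments(q)
        out.append((cv2.contourArea(q),rc,ray(im,(M['m10']/M['m00'],M['m01']/M['m00']),z)[:2],cv2.boxPoints(rc)))
    return m,out
E
python3 - <<'E'
from det import *
np.set_printoptions(precision=4,suppress=True)
im=load('top0')
m,o=tiles(im,.009,(335,220,470,300))
for a in o: print(a)
m2,o2=tiles(im,.075,(340,140,390,180),20,115)
print('tile0')
for a in o2: print(a)
# board corners by eye from zoom (x/3.3+240,y/3.3+120)
zz=lambda p:(p[0]/3.3+240,p[1]/3.3+120)
for p in [(172,43),(466,37),(468,222),(175,229)]: print('board',ray(im,zz(p),.062))
for p in [(118,378)]: print('knobtop',ray(im,zz(p),.150))
for p in [(52,355),(172,312),(210,432),(93,471)]: print('console',ray(im,zz(p),.049))
# dryer from pixels: corners
for p in [(165,113),(276,111),(279,193),(162,194)]: print('dry',ray(im,p,.195))
for p in [(398,114),(513,117),(515,192),(391,191)]: print('damp',ray(im,p,.17))
w=im['color'][:,:,::-1]
a=cv2.resize(w[90:210,140:380],None,fx=3.3,fy=3.3,interpolation=cv2.INTER_CUBIC)
cv2.imwrite('pics/z2.png',np.clip(a*1.5,0,255).astype('uint8'))
s=load('side0')['color'][:,:,::-1]
a=cv2.resize(s[170:290,260:460],None,fx=4,fy=4,interpolation=cv2.INTER_CUBIC)
cv2.imwrite('pics/z3.png',np.clip(a*1.5,0,255).astype('uint8'))
E
```

```text
(650.5, ((0.3153015375137329, -0.3214965760707855), (0.05810752511024475, 0.10128694772720337), 44.108768463134766), array([ 0.3166, -0.3221]), array([[ 0.2592, -0.3054],
       [ 0.3297, -0.3781],
       [ 0.3714, -0.3376],
       [ 0.3009, -0.2649]], dtype=float32))
(639.5, ((0.4093581736087799, -0.10914444923400879), (0.10120037943124771, 0.05802498012781143), 79.83622741699219), array([ 0.4088, -0.1107]), array([[ 0.3719, -0.1538],
       [ 0.429 , -0.1641],
       [ 0.4468, -0.0645],
       [ 0.3897, -0.0542]], dtype=float32))
tile0
(583.0, ((0.6452115774154663, -0.10880665481090546), (0.09416616708040237, 0.0530279278755188), 89.23416900634766), array([ 0.644 , -0.1089]), array([[ 0.6181, -0.1555],
       [ 0.6711, -0.1562],
       [ 0.6724, -0.0621],
       [ 0.6193, -0.0614]], dtype=float32))
board [0.7224 0.0875 0.062 ]
board [ 0.724  -0.1618  0.062 ]
board [ 0.5663 -0.1608  0.062 ]
board [0.5636 0.0865 0.062 ]
knobtop [0.4323 0.1285 0.15  ]
console [0.4592 0.1927 0.049 ]
console [0.4946 0.0904 0.049 ]
console [0.3921 0.0592 0.049 ]
console [0.3603 0.1586 0.049 ]
dry [0.7464 0.4075 0.195 ]
dry [0.7475 0.1215 0.195 ]
dry [0.5354 0.1156 0.195 ]
dry [0.5368 0.415  0.195 ]
damp [ 0.7422 -0.195   0.17  ]
damp [ 0.73   -0.4939  0.17  ]
damp [ 0.5336 -0.4936  0.17  ]
damp [ 0.5404 -0.1731  0.17  ]
```

View pics/z2.png

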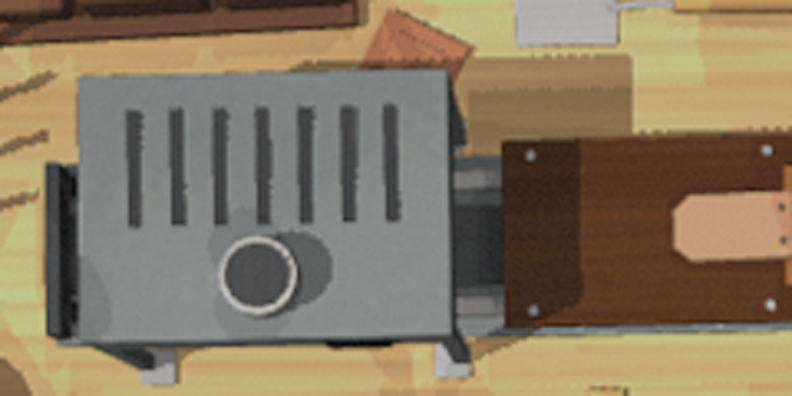

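View pics/z3.png

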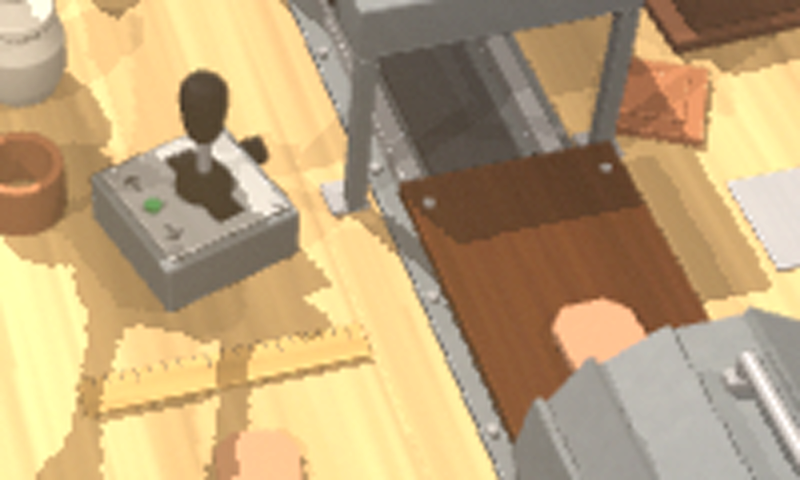

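```bash
cat > plan.py <<'E'
from h import *
np.set_printoptions(precision=4,suppress=True)
def target_R(yaw,pitch=0.,flip=1):
    # tile frame yaw: tail dir=(-sin yaw, cos yaw). tool x down, tool y = +-tile x axis
    Z=R.from_euler('z',yaw)
    y=np.array([1,0,0.])*flip; x=np.array([0,0,-1.]); z=np.cross(x,y)
    M=np.stack([x,y,z],1)
    return (Z*R.from_euler('x',-pitch)).as_matrix()@M   # pitch>0: tail lower
def plan(p,yaw,pitch=0.,flip=1):
    s=readout.get_state(); Rc=q2R(s['ee_rot']); T=target_R(yaw,pitch,flip)
    d=Rc.T@(np.array(p)-s['position'])/0.06
    a=R.from_matrix(Rc.T@T).as_rotvec(degrees=True)/4
    print('pos',s['position'],'force',s['contact_force'],'w',s['width'],'t',s['clock'],'q',s['qpos'])
    print('shift(rows units, current axes)',d,'turn',a,' shift in target axes',T.T@(np.array(p)-s['position'])/0.06)
E
python3 - <<'E'
from plan import *
print(q2R(readout.get_state()['ee_rot']))
yaw=-np.deg2rad(10.15)
for f in (1,-1): plan([.409,-.109,.231],yaw,0,f)
E
```

```text
[[-0.0008  0.3521  0.936 ]
 [-0.0015  0.936  -0.3521]
 [-1.     -0.0016 -0.0002]]
pos [0.2022 0.5378 0.2305] force [ 0.3439  0.6018 -0.1637] w 0.08547467209747472 t 0.1 q [ 1.09    0.2765  1.506   0.      1.3607 -0.121 ]
shift(rows units, current axes) [ 0.0051 -8.876   7.0208] turn [19.8842  0.0138  0.0215]  shift in target axes [-0.008   5.2921 10.0034]
pos [0.2022 0.5378 0.2305] force [ 0.3439  0.6018 -0.1637] w 0.08547467209747472 t 0.1 q [ 1.09    0.2765  1.506   0.      1.3607 -0.121 ]
shift(rows units, current axes) [ 0.0051 -8.876   7.0208] turn [-25.1158  -0.0226   0.0145]  shift in target axes [ -0.008   -5.2921 -10.0034]
```

Call:
carry_out:
  deltas: [0,0,0,1,0,0,1,0,0,0,1,0,0,1,0,0,0,1,0,0,1,0,0,0,1,0,0,1,0,0,0,1,0,0,1,0,0,0,1,0,0,1,0,0,0,1,0,0,1,0,0,0,1,0,0,1,0,0,0,1,0,0,1,0,0,0,1,0,0,1]

```text
clock: 1.35
position: [0.2023, 0.5379, 0.2307]
ee_rot: [0.61, 0.357, 0.61, -0.358]
contact_force: [-0.2, 1.0, 1.6]
width: 0.0853
```

Call:
carry_out:
  deltas: [0,0,0,1,0,0,1,0,0,0,1,0,0,1,0,0,0,1,0,0,1,0,0,0,1,0,0,1,0,0,0,1,0,0,1,0,0,0,1,0,0,1,0,0,0,1,0,0,1,0,0,0,1,0,0,1,0,0,0,1,0,0,1,0,0,0,0.9,0,0,1]

```text
clock: 2.6
position: [0.2023, 0.5379, 0.2307]
ee_rot: [-0.453, -0.543, -0.453, 0.543]
contact_force: [-0.1, -0.5, 0.1]
width: 0.0857
```

```bash
python3 - <<'E'
from plan import *
plan([.409,-.109,.231],-np.deg2rad(10.15))
E
```

```text
pos [0.2023 0.5379 0.2307] force [-0.1432 -0.4604  0.1217] w 0.0857069673251945 t 2.6 q [1.09   0.2764 1.5057 0.     1.3607 1.2704]
shift(rows units, current axes) [0.0048 5.3239 9.9885] turn [-0.0465  0.0158  0.0054]  shift in target axes [-0.0042  5.2914 10.0057]
```

Call:
carry_out:
  deltas: [0,0.48,0.9,0,0,0,1,0,0.48,0.9,0,0,0,1,0,0.48,0.9,0,0,0,1,0,0.48,0.9,0,0,0,1,0,0.48,0.9,0,0,0,1,0,0.48,0.9,0,0,0,1,0,0.48,0.9,0,0,0,1,0,0.48,0.9,0,0,0,1,0,0.48,0.9,0,0,0,1,0,0.48,0.9,0,0,0,1]

```text
clock: 3.85
position: [0.3902, -0.0462, 0.2313]
ee_rot: [0.453, 0.543, 0.453, -0.542]
contact_force: [0.9, 0.5, -0.2]
width: 0.0855
```

```bash
python3 - <<'E'
from plan import *
plan([.409,-.109,.1],-np.deg2rad(10.15))
im=grab('wrist','w1'); print(cam(im))
E
```

```text
pos [ 0.3902 -0.0462  0.2313] force [ 0.8517  0.4587 -0.2297] w 0.08549143784530934 t 3.85 q [-0.2961 -0.0049  1.8462  0.0006  1.2998 -0.1173]
shift(rows units, current axes) [2.1875 0.4931 0.9748] turn [-0.0254 -0.008  -0.0078]  shift in target axes [2.1878 0.4925 0.9745]
(array([0.405 , 0.0288, 0.3746]), array([[ 0.9841, -0.1698, -0.052 ],
       [-0.1776, -0.9387, -0.2954],
       [ 0.0013,  0.3   , -0.954 ]]), array([[374.3388,   0.    , 313.1027],
       [  0.    , 374.3388, 241.3642],
       [  0.    ,   0.    ,   1.    ]]))
```

View pics/w1.png

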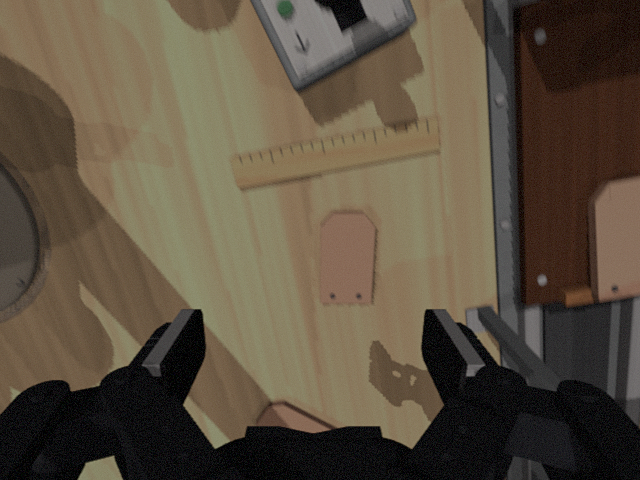

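```bash
python3 - <<'E'
from det import *
np.set_printoptions(precision=4,suppress=True)
im=load('w1')
hsv=cv2.cvtColor(im['color'],cv2.COLOR_RGB2HSV)
for p in [(348,257),(325,230),(348,330),(390,270),(310,260)]: print(hsv[p[1],p[0]])
m,o=tiles(im,.009,(300,195,400,310),13,40,500)
for a in o: print(a)
E
```

```text
[ 12  92 136]
[ 11  87 138]
[ 19  89 134]
[ 18  83 138]
[ 18  91 137]
(4502.5, ((0.4170994758605957, -0.11067405343055725), (0.10172849148511887, 0.056176088750362396), 79.73119354248047), array([ 0.4171, -0.1099]), array([[ 0.3804, -0.1557],
       [ 0.4357, -0.1657],
       [ 0.4538, -0.0656],
       [ 0.3985, -0.0556]], dtype=float32))
```

```bash
python3 - <<'E'
from det import *
np.set_printoptions(precision=4,suppress=True)
s=grab('side','side1'); t=grab('top','top1')
a=cv2.resize(s['color'][200:420,240:440,::-1],None,fx=2.7,fy=2.7,interpolation=cv2.INTER_CUBIC)
b=cv2.resize(t['color'][190:330,240:440,::-1],None,fx=4,fy=4,interpolation=cv2.INTER_CUBIC)
cv2.imwrite('pics/z4.png',np.clip(a*1.4,0,255).astype('uint8'))
cv2.imwrite('pics/z5.png',np.clip(b*1.4,0,255).astype('uint8'))
for nm,im,bx in (('side',load('side0'),(310,270,345,312)),('top',load('top0'),(335,220,385,260))):
    m,o=tiles(im,.009,bx,15,40,200)
    for q in o: print(nm,q)
P=cloud(load('top0')); 
E
```

```text
side (659.5, ((0.4155372381210327, -0.11423948407173157), (0.10415148735046387, 0.055876877158880234), 79.44523620605469), array([ 0.4151, -0.1167]), array([[ 0.3785, -0.1603],
       [ 0.4335, -0.1706],
       [ 0.4525, -0.0682],
       [ 0.3976, -0.0579]], dtype=float32))
top (639.5, ((0.4093581736087799, -0.10914444923400879), (0.10120037943124771, 0.05802498012781143), 79.83622741699219), array([ 0.4088, -0.1107]), array([[ 0.3719, -0.1538],
       [ 0.429 , -0.1641],
       [ 0.4468, -0.0645],
       [ 0.3897, -0.0542]], dtype=float32))
```

View pics/z4.png

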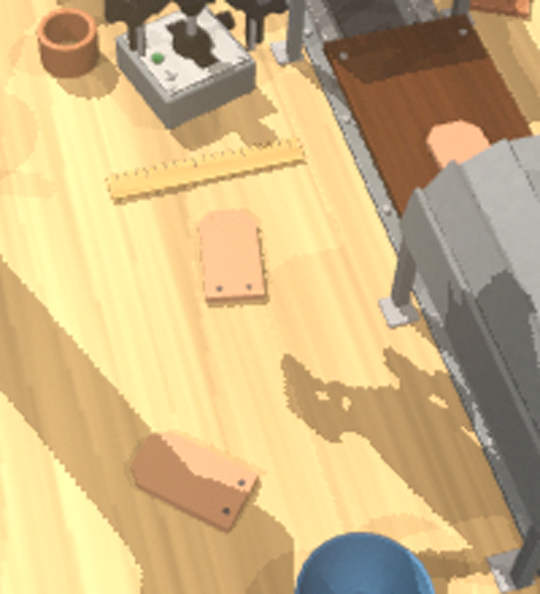

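View pics/z5.png

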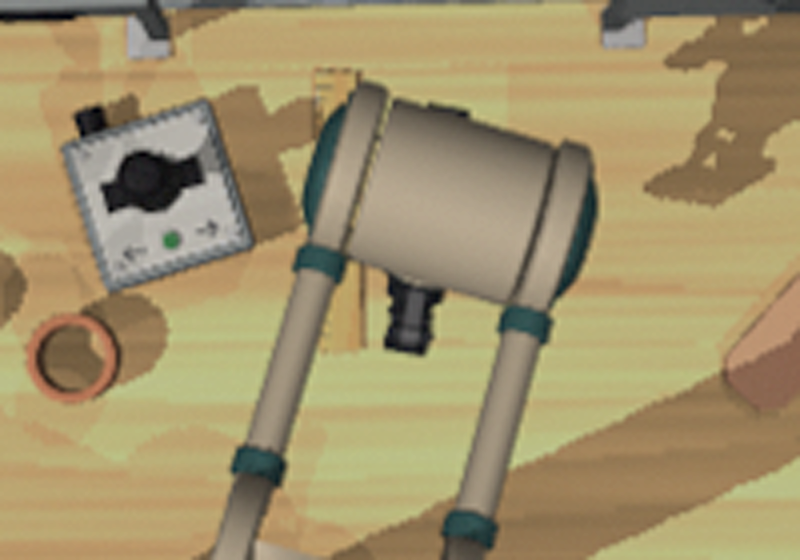

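```bash
python3 - <<'E'
from plan import *
plan([.4165,-.1105,.08],-np.deg2rad(10.25))
E
```

```text
pos [ 0.3907 -0.0471  0.2309] force [-0.1393  0.3902  0.2756] w 0.08540627183071808 t 4.0 q [-0.297  -0.0031  1.8453 -0.0003  1.3    -0.1122]
shift(rows units, current axes) [2.5152 0.6192 0.9594] turn [-0.0824  0.0031  0.0093]  shift in target axes [2.5154 0.6121 0.9635]
```

Call:
carry_out:
  deltas: [0.5,0.2,0.3,-0.08,0,0,0.6,0.7,0.2,0.3,0,0,0,0.6,0.7,0.2,0.3,0,0,0,0.6,0.6,0.01,0.06,0,0,0,0.6,0,0,0,0,0,0,0.6]

```text
clock: 4.62
position: [0.4136, -0.1052, 0.0792]
ee_rot: [-0.453, -0.54, -0.458, 0.542]
contact_force: [0.0, 0.6, 1.3]
width: 0.0683
```

```bash
python3 - <<'E'
from plan import *
from det import *
plan([.4165,-.1105,.03],-np.deg2rad(10.25))
im=grab('wrist','w2')
o=np.array([0,0])
m,o=tiles(im,.009,(150,0,500,480),13,40,500)
for a in o: print(a)
s=grab('side','side2')
cv2.imwrite('pics/z6.png',cv2.resize(s['color'][200:350,240:440,::-1],None,fx=4,fy=4,interpolation=cv2.INTER_CUBIC))
E
```

```text
pos [ 0.4136 -0.1052  0.0792] force [0.0425 0.5884 1.2956] w 0.06826628551671876 t 4.625 q [-0.4129  0.2102  2.031   0.0006  0.908  -0.2415]
shift(rows units, current axes) [0.819  0.0693 0.0802] turn [ 0.1018 -0.0328  0.1052]  shift in target axes [0.8196 0.0638 0.0778]
(13573.5, ((0.41579321026802063, -0.10867100208997726), (0.10200393199920654, 0.05603383854031563), 78.97441864013672), array([ 0.4162, -0.1058]), array([[ 0.3785, -0.1534],
       [ 0.4335, -0.1641],
       [ 0.453 , -0.064 ],
       [ 0.398 , -0.0533]], dtype=float32))
```

View pics/w2.png

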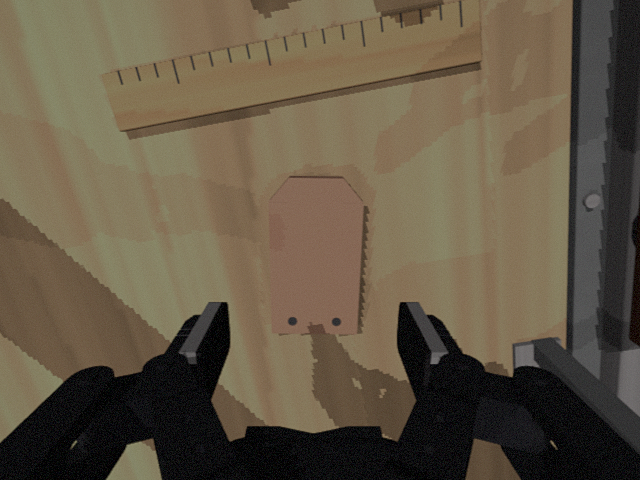

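View pics/z6.png

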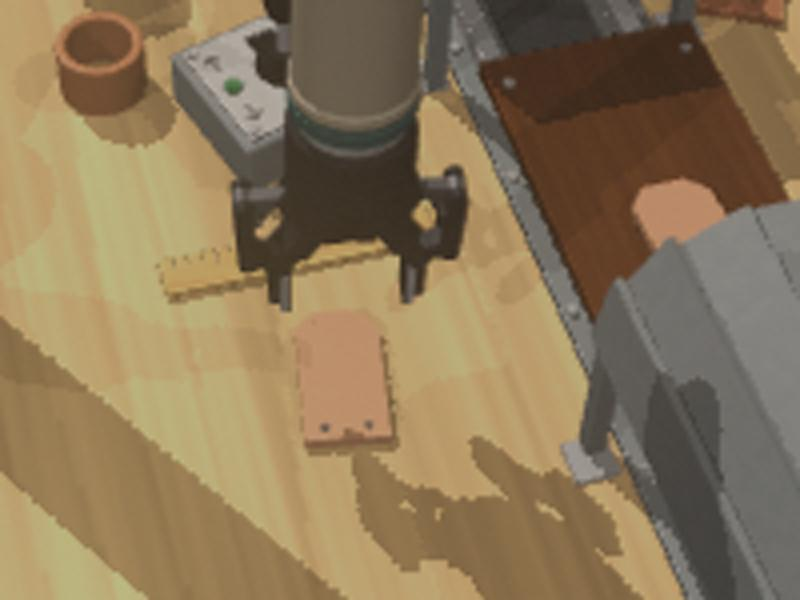

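Call:
carry_out:
  deltas: [0.35,0.05,0.06,0,0,0,0.6,0.4,0,0,0,0,0,0.6,0.2,0,0,0,0,0,0.6,0,0,0,0,0,0,0.6]

```text
clock: 5.22
position: [0.4188, -0.1111, 0.0248]
ee_rot: [0.455, 0.541, 0.455, -0.541]
contact_force: [0.1, 0.1, 0.8]
width: 0.0687
```

```bash
python3 - <<'E'
from plan import *
from det import *
plan([.416,-.1095,.0],-np.deg2rad(10.5))
im=grab('wrist','w3')
m,o=tiles(im,.009,(150,0,500,480),13,40,500)
for a in o: print(a)
s=grab('side','side3')
cv2.imwrite('pics/z6.png',cv2.resize(s['color'][200:350,240:440,::-1],None,fx=4,fy=4,interpolation=cv2.INTER_CUBIC))
E
```

```text
pos [ 0.4188 -0.1111  0.0248] force [0.0985 0.0872 0.8253] w 0.06866886490650603 t 5.225 q [-0.4203  0.2981  2.0942  0.0002  0.7488 -0.2485]
shift(rows units, current axes) [ 0.4127 -0.0506 -0.0184] turn [ 0.1607 -0.0008 -0.0063]  shift in target axes [ 0.4128 -0.0506 -0.0179]
(22807.5, ((0.41536062955856323, -0.10847676545381546), (0.10224513709545135, 0.055789846926927567), 79.6224365234375), array([ 0.4161, -0.1044]), array([[ 0.3787, -0.1537],
       [ 0.4336, -0.1638],
       [ 0.452 , -0.0632],
       [ 0.3971, -0.0532]], dtype=float32))
```

View pics/w3.png

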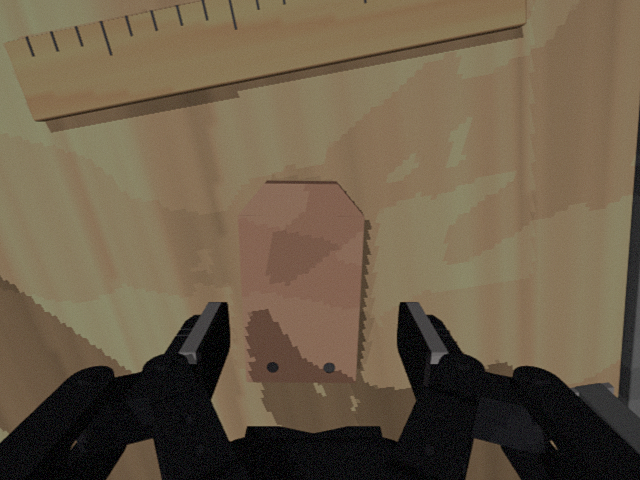

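View pics/z6.png

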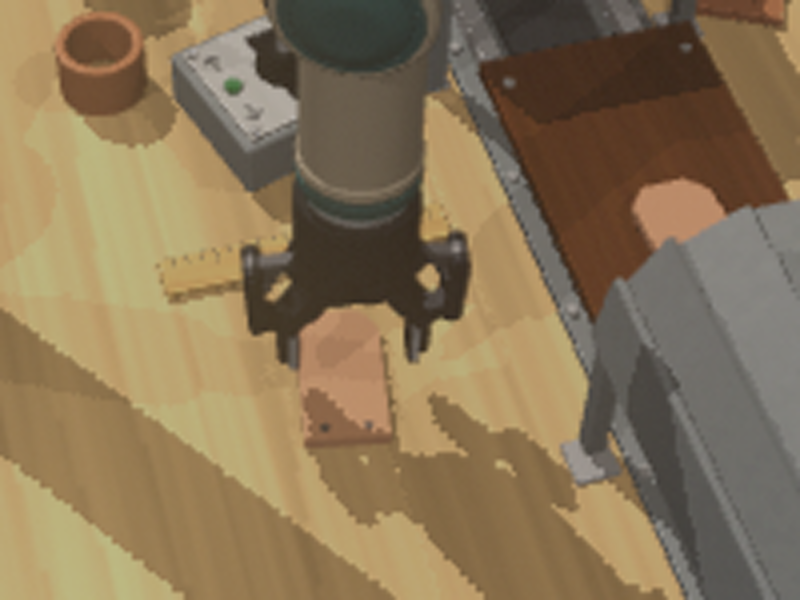

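Call:
carry_out:
  deltas: [0.0,-0.055,-0.02,0.12,0,0,0.6,0.15,0,0,0,0,0,0.6,0.15,0,0,0,0,0,0.6,0.05,0,0,0,0,0,0.6,0,0,0,0,0,0,0.6]

```text
clock: 5.95
position: [0.4152, -0.1096, 0.0028]
ee_rot: [-0.452, -0.543, -0.453, 0.543]
contact_force: [0.3, -0.5, 0.0]
width: 0.0686
```

Call:
carry_out:
  deltas: [0.04,0,0,0,0,0,0.6,0,0,0,0,0,0,0.6]

```text
clock: 6.2
position: [0.4155, -0.1097, 0.0008]
ee_rot: [0.453, 0.543, 0.453, -0.543]
contact_force: [0.4, -0.8, -0.1]
width: 0.0681
```

```bash
python3 - <<'E'
from plan import *
from det import *
plan([.4154,-.109,.0],-np.deg2rad(10.5))
im=grab('wrist','w4')
E
```

```text
pos [ 0.4155 -0.1097  0.0008] force [ 0.4025 -0.805  -0.0935] w 0.06805143200232618 t 6.2 q [-0.4204  0.3356  2.129   0.0002  0.6771 -0.2394]
shift(rows units, current axes) [ 0.0136 -0.0037 -0.011 ] turn [ 0.0306 -0.0017  0.0007]  shift in target axes [ 0.0136 -0.0037 -0.011 ]
```

View pics/w4.png

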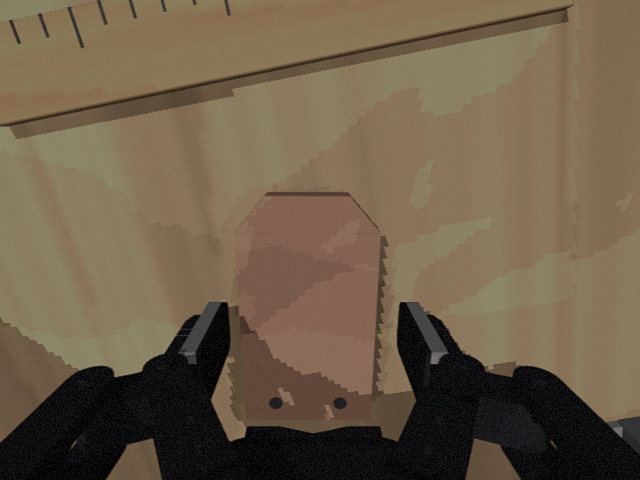

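Call:
carry_out:
  deltas: [0.065,-0.01,0,0,0,0,0.6,0,0,0,0,0,0,0.3,0,0,0,0,0,0,0]
  newtons: 40

```text
clock: 6.62
position: [0.4144, -0.1094, -0.0029]
ee_rot: [-0.452, -0.543, -0.453, 0.543]
contact_force: [-1.1, 0.0, 2.8]
width: 0.0538
```

Call:
carry_out:
  deltas: [0,0,0,0,0,0,-0.3,0,0,0,0,0,0,-0.3]

```text
clock: 6.88
position: [0.4145, -0.1094, -0.0029]
ee_rot: [-0.453, -0.543, -0.453, 0.543]
contact_force: [-2.8, 1.0, 5.1]
width: 0.0538
```

```bash
python3 - <<'E'
from plan import *
from det import *
plan([.4154,-.109,.0],-np.deg2rad(10.5))
im=grab('wrist','w5')
E
```

```text
pos [ 0.4145 -0.1094 -0.0029] force [-2.7735  1.008   5.1204] w 0.05381485335309582 t 6.875 q [-0.4207  0.3414  2.1348  0.      0.6662 -0.2398]
shift(rows units, current axes) [-0.0485  0.0141 -0.0094] turn [ 0.0326 -0.0031  0.0111]  shift in target axes [-0.0485  0.0141 -0.0094]
```

View pics/w5.png

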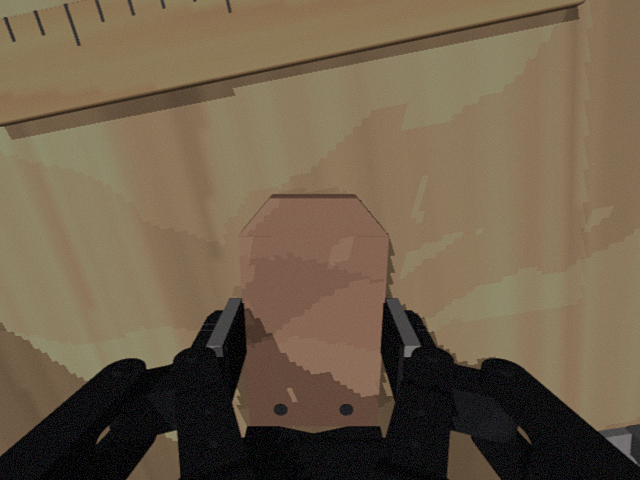

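Call:
carry_out:
  deltas: [-0.1,0,0,0,0,0,-0.3,-0.5,0,0,0,0,0,-0.3,-0.9,0,0,0,0,0,-0.3,-0.9,0,0,0,0,0,-0.3,-0.9,0,0,0,0,0,-0.3,-0.9,0,0,0,0,0,-0.3,-0.8,0,0,0,0,0,-0.3,0,0,0,0,0,0,-0.3]

```text
clock: 7.92
position: [0.4172, -0.1106, 0.301]
ee_rot: [0.456, 0.545, 0.45, -0.542]
contact_force: [-0.3, -0.4, -0.9]
width: 0.0537
```

```bash
python3 - <<'E'
from plan import *
from det import *
plan([.65,-.21,.30],0)
E
```

```text
pos [ 0.4172 -0.1106  0.301 ] force [-0.2923 -0.4108 -0.8893] w 0.05366498736614912 t 7.925 q [-0.4207  0.0145  1.6535  0.0002  1.4637 -0.2398]
shift(rows units, current axes) [0.0586 4.114  0.9318] turn [-2.5923  0.0436 -0.1364]  shift in target axes [0.0165 3.8795 1.6572]
```

Call:
carry_out:
  deltas: [0,0,0,-0.9,0,0,-0.3,0,0,0,-0.9,0,0,-0.3,0,0,0,-0.8,0,0,-0.3,0,0.7,0.3,0,0,0,-0.3,0,0.7,0.3,0,0,0,-0.3,0,0.7,0.3,0,0,0,-0.3,0,0.7,0.3,0,0,0,-0.3,0,0.7,0.3,0,0,0,-0.3,0,0.38,0.16,0,0,0,-0.3,0,0,0,0,0,0,-0.3]

```text
clock: 9.18
position: [0.6484, -0.2096, 0.2935]
ee_rot: [0.499, 0.499, 0.501, -0.5]
contact_force: [-0.6, 0.9, -1.5]
width: 0.0538
```

```bash
python3 - <<'E'
from plan import *
from det import *
plan([.65,-.21,.30],0)
grab('wrist','w6')
E
```

```text
pos [ 0.6484 -0.2096  0.2935] force [-0.6051  0.9224 -1.4956] w 0.05383991951610507 t 9.175 q [-0.4147  0.4211  1.1333  0.0001  1.5914 -0.4149]
shift(rows units, current axes) [-0.109   0.0256  0.0068] turn [ 0.0027 -0.026   0.0546]  shift in target axes [-0.1088  0.0261  0.007 ]
```

View pics/w6.png

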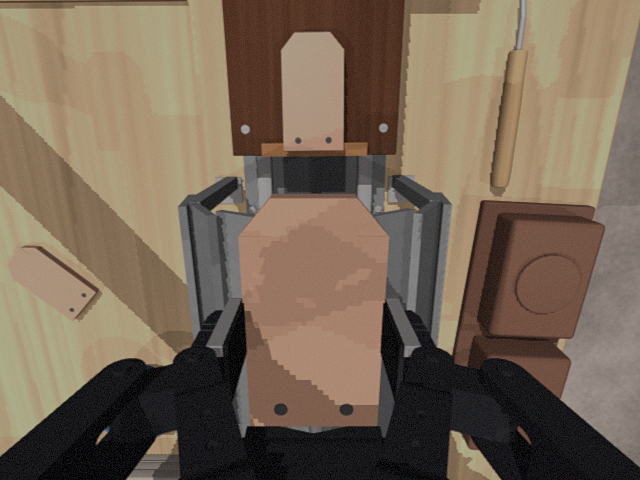

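```bash
python3 - <<'E'
from det import *
np.set_printoptions(precision=4,suppress=True)
im=load('w6')
hsv=cv2.cvtColor(im['color'],cv2.COLOR_RGB2HSV)
for p in [(312,90),(290,140),(260,100),(270,150)]: print(p,hsv[p[1],p[0]])
v=hsv[...,2]; m=((v>110)&(hsv[...,1]>50)).astype('uint8')
w=np.zeros_like(m); w[20:152,275:350]=m[20:152,275:350]
cs,_=cv2.findContours(w,cv2.RETR_EXTERNAL,cv2.CHAIN_APPROX_NONE)
q=max(cs,key=cv2.contourArea)
ap=cv2.approxPolyDP(q,3,True)[:,0]
print(ap.tolist())
for p in ap: print('t0',p,ray(im,p,.0755))
rc=cv2.minAreaRect(np.array([ray(im,p[0],.0755)[:2] for p in q],np.float32)); print(rc)
# board left/right edges
for r in (60,100,140):
    row=cv2.GaussianBlur(im['color'],(3,3),0)[r].astype(float)
    g=np.abs(np.diff(row.sum(1))); l=200+np.argmax(g[200:262]); rr=365+np.argmax(g[365:425]); 
    a,b=ray(im,(l+.5,r),.062),ray(im,(rr+.5,r),.062); print(r,l,rr,a[:2],b[:2],(a+b)[:2]/2)
for p in [(235,155),(394,155)]: print('corner',ray(im,p,.062))
for p in [(273,196),(357,196),(241,236),(388,236)]: print('held',ray(im,p,.3055))
m,o=tiles(im,.009,(0,230,110,330),14,40,300)
for a in o: print('B',a)
E
```

```text
(312, 90) [ 14  65 173]
(290, 140) [ 14  72 171]
(260, 100) [ 11 133  86]
(270, 150) [ 12 131 150]
[[294, 32], [281, 49], [283, 142], [275, 143], [275, 151], [342, 150], [344, 146], [349, 151], [349, 143], [343, 142], [343, 48], [330, 32]]
t0 [294  32] [ 0.6326 -0.0579  0.0755]
t0 [281  49] [ 0.621  -0.0711  0.0755]
t0 [283 142] [ 0.6209 -0.1495  0.0755]
t0 [275 143] [ 0.6134 -0.1504  0.0755]
t0 [275 151] [ 0.6132 -0.1577  0.0755]
t0 [342 150] [ 0.6762 -0.1567  0.0755]
t0 [344 146] [ 0.678  -0.1531  0.0755]
t0 [349 151] [ 0.6828 -0.1576  0.0755]
t0 [349 143] [ 0.6826 -0.1503  0.0755]
t0 [343 142] [ 0.677  -0.1494  0.0755]
t0 [343  48] [ 0.675  -0.0703  0.0755]
t0 [330  32] [ 0.6635 -0.0579  0.0755]
((0.6479736566543579, -0.10774734616279602), (0.06960328668355942, 0.09981869161128998), 0.04621516913175583)
60 225 407 [ 0.5691 -0.0778] [ 0.7349 -0.0778] [ 0.652  -0.0778]
100 228 404 [ 0.5695 -0.112 ] [ 0.7347 -0.1119] [ 0.6521 -0.1119]
140 231 402 [ 0.57   -0.1482] [ 0.7354 -0.1481] [ 0.6527 -0.1482]
corner [ 0.5725 -0.1624  0.062 ]
corner [ 0.7282 -0.1623  0.062 ]
held [ 0.6355 -0.1578  0.3055]
held [ 0.6653 -0.1578  0.3055]
held [ 0.6233 -0.1727  0.3055]
held [ 0.6772 -0.1726  0.3055]
B (1123.5, ((0.32554197311401367, -0.31934431195259094), (0.06026075407862663, 0.1020805835723877), 46.150543212890625), array([ 0.3469, -0.323 ]), array([[ 0.2679, -0.3057],
       [ 0.3415, -0.3764],
       [ 0.3832, -0.333 ],
       [ 0.3096, -0.2623]], dtype=float32))
```

```bash
python3 - <<'E'
from det import *
np.set_printoptions(precision=4,suppress=True)
t=grab('top','top6'); s=grab('side','side6'); w=load('w6')
p=cam(w)[0]; print(p)
for nm,im in (('top',t),('side',s)):
    uv=proj(im,p); print(nm,uv, 'tcp',proj(im,readout.get_state()['position']))
    u,v=uv.astype(int); c=im['color'][:,:,::-1].copy(); cv2.circle(c,(u,v),2,(0,255,0),1)
    y0=min(max(0,v-75),330); x0=max(0,u-100); 
    cv2.imwrite(f'pics/c_{nm}.png',np.clip(1.4*cv2.resize(c[y0:y0+150,x0:x0+200],None,fx=4,fy=4,interpolation=cv2.INTER_CUBIC),0,255).astype('uint8'))
E
```

```text
[ 0.6501 -0.1335  0.4369]
top [386.3014 122.5056] tcp [411.3366 138.9796]
side [447.0008 154.6358] tcp [446.7076 229.703 ]
```

View pics/c_top.png

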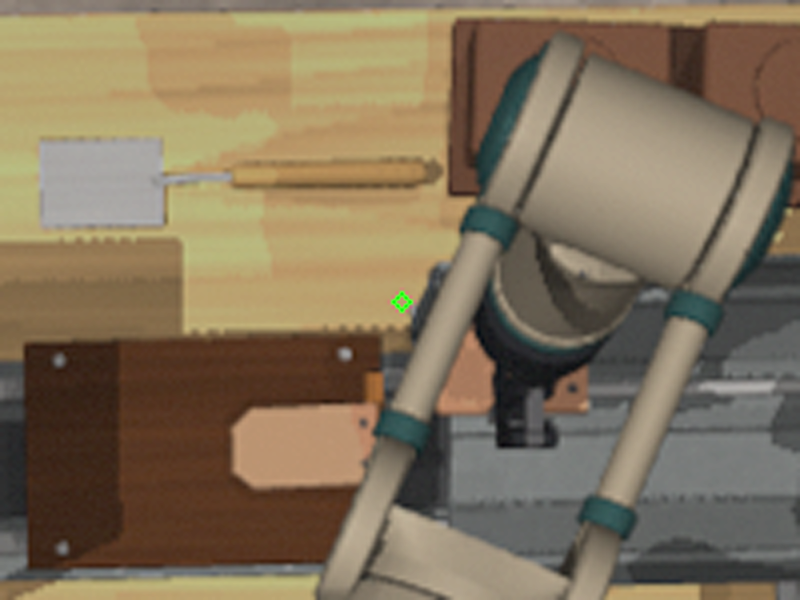

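View pics/c_side.png

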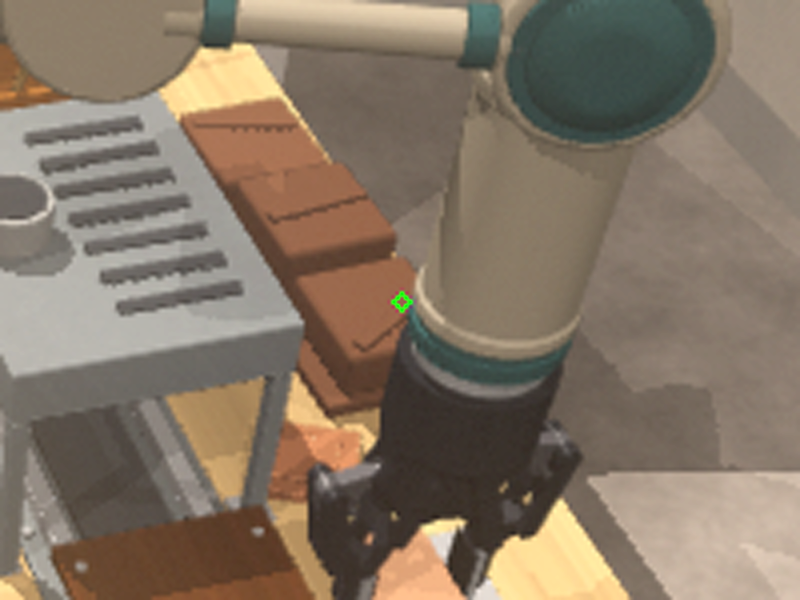

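```bash
cat >> plan.py <<'E'
def tcp_for_tail(tail,yaw,pitch,off):  # off: tail point in tool frame
    return np.array(tail)-target_R(yaw,pitch)@np.array(off)
E
python3 - <<'E'
from plan import *
off=[-.003,0,-.051]
t=tcp_for_tail([.6465,.0065,.0625],0,.14,off); print(t)
plan(t+[0,0,.06],0,.14)
E
```

```text
[ 0.6465 -0.0444  0.0666]
pos [ 0.6466 -0.2085  0.296 ] force [-0.1139  0.1066 -1.6638] w 0.053849286557201684 t 9.325 q [-0.4144  0.4162  1.1352  0.0001  1.5928 -0.4149]
shift(rows units, current axes) [ 2.826   0.0067 -2.7315] turn [ 0.01   -2.0225  0.0331]  shift in target axes [ 2.4135 -0.0014 -3.102 ]
```

Call:
carry_out:
  deltas: [0,0,-0.7,0,0,0,-0.3,0,0,-0.7,0,0,0,-0.3,0,0,-0.7,0,0,0,-0.3,0.3,0,-0.63,0,0,0,-0.3,0.8,0,0,0,0,0,-0.3,0.8,0,0,0,0,0,-0.3,0.8,0,0,0,0,0,-0.3,0.1,0,0,0,-1,0,-0.3,0,0,0,0,-1,0,-0.3,0,0,0,0,0,0,-0.3]

```text
clock: 10.58
position: [0.6465, -0.0437, 0.1293]
ee_rot: [0.534, 0.463, 0.465, -0.533]
contact_force: [-0.1, 1.2, 0.1]
width: 0.0536
```

```bash
python3 - <<'E'
from plan import *
s=grab('side','side7'); grab('wrist','w7')
off=[-.003,0,-.051]
t=tcp_for_tail([.6465,.0065,.0625],0,.14,off)
plan(t,0,.14)
c=s['color'][:,:,::-1]
print(proj(s,t))
cv2.imwrite('pics/z7.png',np.clip(1.3*cv2.resize(c[170:290,340:500],None,fx=5,fy=5,interpolation=cv2.INTER_CUBIC),0,255).astype('uint8'))
E
```

```text
pos [ 0.6472 -0.045   0.1298] force [ 0.0016  0.449  -0.9195] w 0.05367306693607385 t 10.675 q [-0.0991  0.4515  1.5004 -0.1494  1.179  -0.0437]
shift(rows units, current axes) [ 1.0403 -0.0127 -0.1554] turn [ 0.0129 -0.0169 -0.0134]  shift in target axes [ 1.0402 -0.0119 -0.1566]
[403.0693 243.1375]
```

View pics/z7.png

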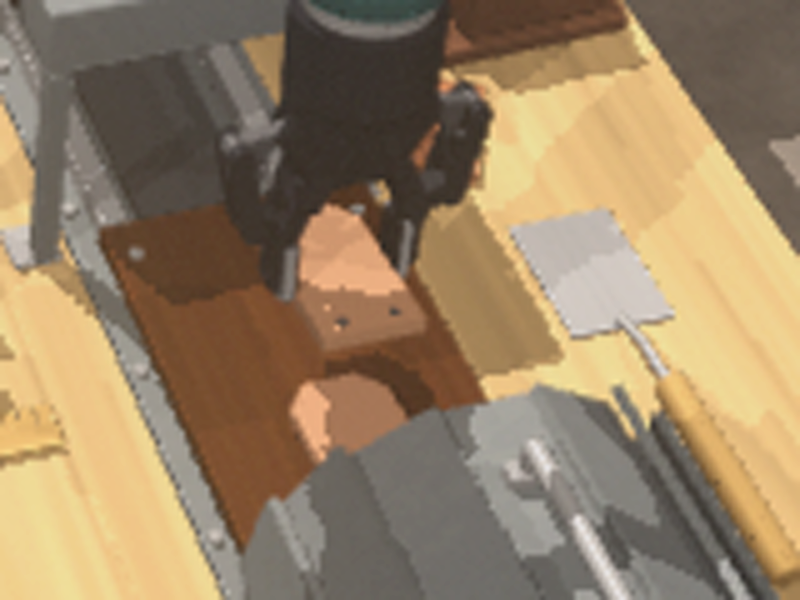

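View pics/w7.png

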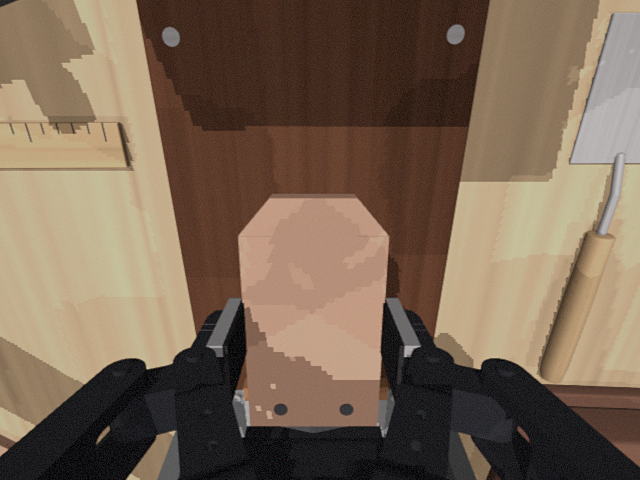

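```bash
python3 - <<'E'
from plan import *
s=load('side7')
z=lambda x,y:(x/5+340,y/5+170)
print('t0 tail',ray(s,z(318,378),.071),ray(s,z(368,374),.071))
print('t0 left side corner',ray(s,z(290,410),.0725))
print('held head',ray(s,z(325,350),.1395),ray(s,z(426,329),.1395))
E
```

```text
t0 tail [ 0.6428 -0.0561  0.071 ] [ 0.6694 -0.0602  0.071 ]
t0 left side corner [ 0.62   -0.074   0.0725]
held head [ 0.6223 -0.0919  0.1395] [ 0.6764 -0.0916  0.1395]
```

Call:
carry_out:
  deltas: [0.2,-0.01,-0.03,0,0,0,-0.3,0.25,0,-0.04,0,0,0,-0.3,0.25,0,-0.04,0,0,0,-0.3,0.2,0,-0.03,0,0,0,-0.3,0,0,0,0,0,0,-0.3]

```text
clock: 11.3
position: [0.646, -0.0444, 0.0725]
ee_rot: [-0.533, -0.463, -0.465, 0.534]
contact_force: [0.5, 0.4, -0.8]
width: 0.0532
```

```bash
python3 - <<'E'
from plan import *
off=[-.003,0,-.051]
t=tcp_for_tail([.6465,.0065,.0625],0,.14,off)
plan(t,0,.14)
E
```

```text
pos [ 0.646  -0.0444  0.0725] force [ 0.5196  0.4389 -0.7559] w 0.05318346998216539 t 11.3 q [-0.098   0.5023  1.5695 -0.1588  1.0646 -0.0217]
shift(rows units, current axes) [ 0.097  0.008 -0.014] turn [ 0.0103 -0.0122  0.045 ]  shift in target axes [ 0.097   0.0077 -0.0141]
```

Call:
carry_out:
  deltas: [0.04,0,-0.006,0,0,0,-0.3,0.03,0,-0.004,0,0,0,-0.3,0,0,0,0,0,0,-0.3]

```text
clock: 11.68
position: [0.6472, -0.0444, 0.0704]
ee_rot: [0.534, 0.464, 0.464, -0.533]
contact_force: [0.0, 0.1, -1.2]
width: 0.0536
```

Call:
carry_out:
  deltas: [0.025,0,-0.004,0,0,0,-0.3,0,0,0,0,0,0,-0.3]

```text
clock: 11.92
position: [0.647, -0.0444, 0.0686]
ee_rot: [0.534, 0.464, 0.464, -0.534]
contact_force: [-0.5, 0.0, -1.3]
width: 0.0538
```

```bash
python3 - <<'E'
from plan import *
off=[-.003,0,-.051]
t=tcp_for_tail([.6465,.0065,.0625],0,.14,off)
plan(t,0,.14)
s=grab('side','side8'); grab('wrist','w8')
c=s['color'][:,:,::-1]
cv2.imwrite('pics/z8.png',np.clip(1.3*cv2.resize(c[170:290,340:500],None,fx=5,fy=5,interpolation=cv2.INTER_CUBIC),0,255).astype('uint8'))
E
```

```text
pos [ 0.647  -0.0444  0.0686] force [-0.5055  0.0171 -1.2804] w 0.05378575058567007 t 11.925 q [-0.0978  0.5058  1.5744 -0.16    1.0531 -0.0195]
shift(rows units, current axes) [ 0.0325 -0.009  -0.0047] turn [ 0.0058 -0.0067 -0.0018]  shift in target axes [ 0.0325 -0.009  -0.0048]
```

View pics/z8.png

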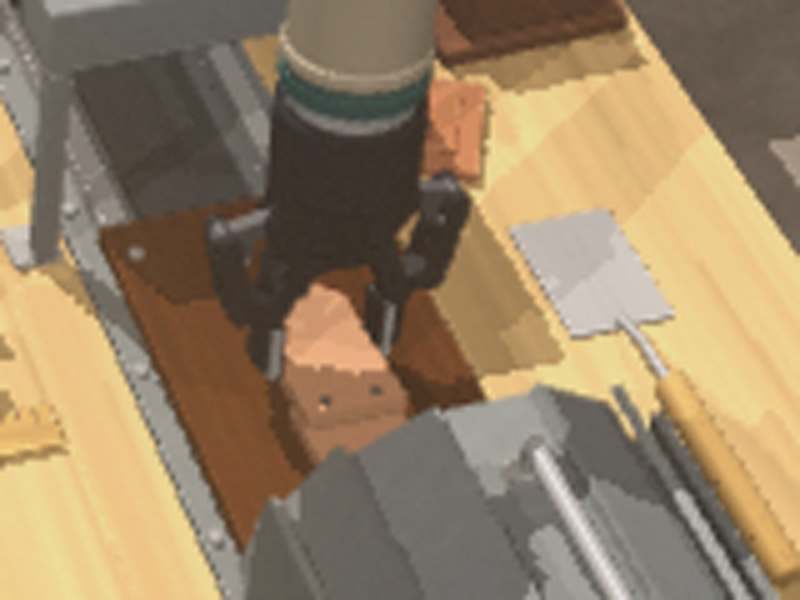

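View pics/w8.png

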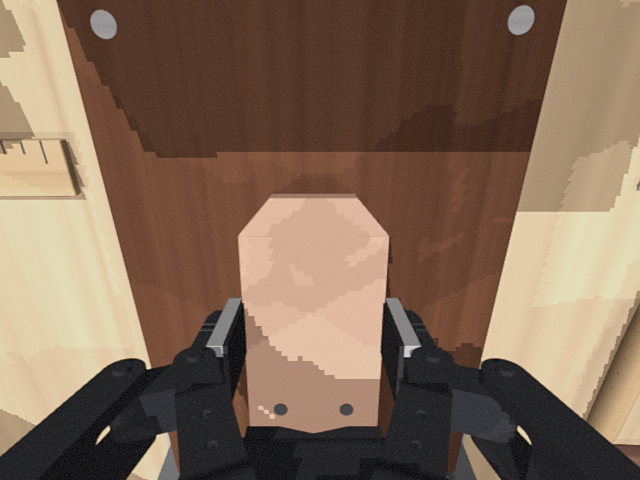

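Call:
carry_out:
  deltas: [0.03,0,-0.005,0,0,0,-0.3,0,0,0,0,0,0,-0.3]

```text
clock: 12.28
position: [0.6469, -0.0444, 0.0666]
ee_rot: [0.534, 0.464, 0.464, -0.534]
contact_force: [-0.0, -0.3, -0.7]
width: 0.0538
```

Call:
carry_out:
  deltas: [0.02,0,-0.003,0,0,0,-0.3,0,0,0,0,0,0,-0.3]

```text
clock: 12.52
position: [0.6471, -0.0444, 0.0662]
ee_rot: [0.534, 0.464, 0.464, -0.533]
contact_force: [-0.9, -0.2, 2.7]
width: 0.0538
```

Call:
carry_out:
  deltas: [0,0,0,0,0,0,-0.1,0,0,0,0,0,0,0.3,0,0,0,0,0,0,0.5,-0.2,0,0,0,0,0,0.5,-0.5,0,0,0,0,0,0.5,-0.8,0,0,0,0.5,0,0.5,-0.8,0,0,0,1,0,0.5,-0.4,0,0,0,0.5,0,0.5,0,0,0,0,0,0,0.5]

```text
clock: 13.65
position: [0.6485, -0.0268, 0.2296]
ee_rot: [0.502, 0.501, 0.498, -0.499]
contact_force: [0.0, 0.1, -0.8]
width: 0.0638
```

```bash
python3 - <<'E'
from plan import *
# tile B grasp approx wrist/side/top
s=grab('side','side9'); t=grab('top','top9')
c=s['color'][:,:,::-1]
cv2.imwrite('pics/z9.png',np.clip(1.3*cv2.resize(c[170:290,340:500],None,fx=5,fy=5,interpolation=cv2.INTER_CUBIC),0,255).astype('uint8'))
from det import *
m,o=tiles(s,.009,(280,350,345,400),14,40,300)
for a in o: print('B side',a)
plan([.32,-.32,.2],np.deg2rad(45))
E
```

```text
B side (925.5, ((0.32172632217407227, -0.32470282912254333), (0.05715112388134003, 0.09930507838726044), 47.37494659423828), array([ 0.3235, -0.327 ]), array([[ 0.2658, -0.3121],
       [ 0.3389, -0.3794],
       [ 0.3776, -0.3373],
       [ 0.3045, -0.2701]], dtype=float32))
pos [ 0.6465 -0.0259  0.2258] force [-0.3631 -0.1899 -1.0947] w 0.06416569020493727 t 13.75 q [-0.1474  0.3882  1.349  -0.0003  1.4053 -0.1477]
shift(rows units, current axes) [ 0.4363 -5.443   4.899 ] turn [-11.2452  -0.0028   0.0142]  shift in target axes [ 0.4301 -7.3134 -0.3825]
```

View pics/z9.png

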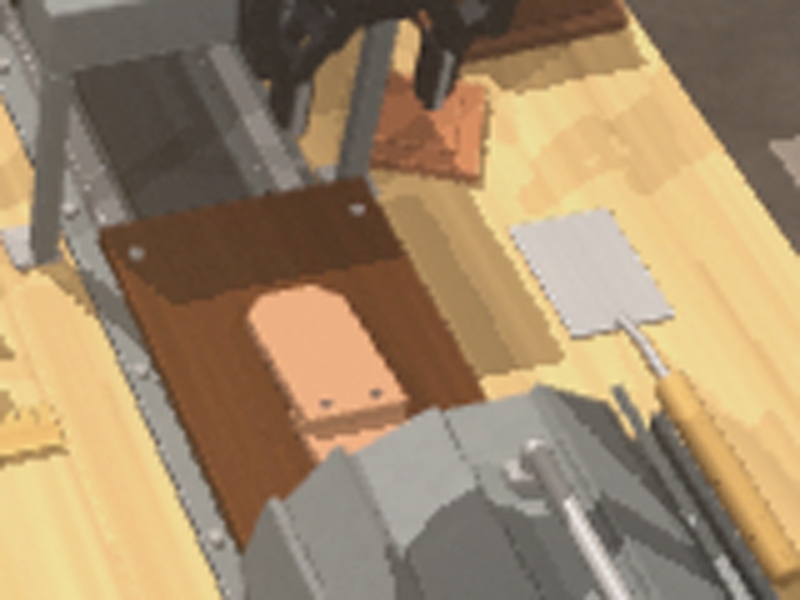

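View pics/top9.png

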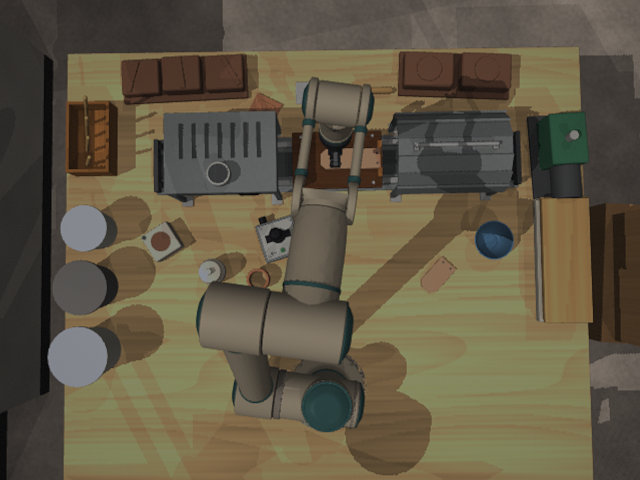

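Call:
carry_out:
  deltas: [0,-0.65,0.6,0,0,0,0.6,0,-0.65,0.6,0,0,0,0.6,0,-0.65,0.6,0,0,0,0.6,0,-0.65,0.6,0,0,0,0.6,0,-0.65,0.6,0,0,0,0.6,0,-0.65,0.6,0,0,0,0.6,0,-0.65,0.6,0,0,0,0.6,0,-0.65,0.6,0,0,0,0.6,0,0,0,-1,0,0,0.6,0,0,0,-1,0,0,0.6]

```text
clock: 15.0
position: [0.3339, -0.3136, 0.2245]
ee_rot: [0.533, 0.464, 0.535, -0.463]
contact_force: [0.9, 0.5, -0.4]
width: 0.0683
```

Call:
carry_out:
  deltas: [0,0,0,-1,0,0,0.6,0,0,0,-1,0,0,0.6,0,0,0,-1,0,0,0.6,0,0,0,-1,0,0,0.6,0,0,0,-1,0,0,0.6,0,0,0,-1,0,0,0.6,0,0,0,-1,0,0,0.6,0,0,0,-1,0,0,0.6,0,0,0,-1,0,0,0.6,0,0,0,0,0,0,0.6]

```text
clock: 16.25
position: [0.3347, -0.3131, 0.2247]
ee_rot: [0.65, 0.277, 0.652, -0.276]
contact_force: [0.4, -0.2, -0.5]
width: 0.0681
```

```bash
python3 - <<'E'
from plan import *
from det import *
plan([.32,-.322,.08],np.deg2rad(45.5))
im=grab('wrist','w10')
m,o=tiles(im,.009,(150,0,500,480),13,40,800)
for a in o: print(a)
t=load('top9'); m,o=tiles(t,.009,(400,220,470,300))
for a in o: print('top',a)
E
```

```text
pos [ 0.3347 -0.3131  0.2247] force [ 0.444  -0.2106 -0.5106] w 0.068136635928449 t 16.25 q [-0.9039  0.1051  1.7441 -0.0002  1.296  -1.6721]
shift(rows units, current axes) [ 2.4123 -0.2798 -0.0545] turn [-0.3711 -0.0511 -0.0034]  shift in target axes [ 2.4122 -0.2776 -0.0703]
(5470.0, ((0.32264167070388794, -0.32050684094429016), (0.05585011839866638, 0.10127729177474976), 47.29902648925781), array([ 0.322 , -0.3196]), array([[ 0.2665, -0.3067],
       [ 0.3409, -0.3754],
       [ 0.3788, -0.3343],
       [ 0.3044, -0.2656]], dtype=float32))
top (612.0, ((0.316494345664978, -0.3218221962451935), (0.05501788109540939, 0.1002226173877716), 47.01454544067383), array([ 0.3174, -0.3221]), array([[ 0.2611, -0.3078],
       [ 0.3344, -0.3761],
       [ 0.3719, -0.3359],
       [ 0.2986, -0.2675]], dtype=float32))
```

View pics/w10.png

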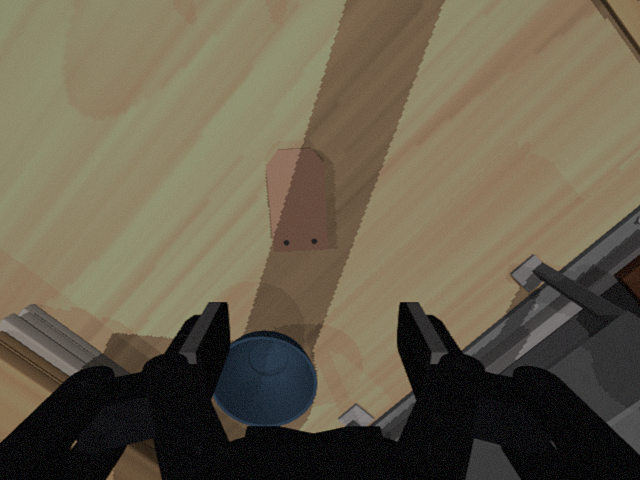

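```bash
python3 - <<'E'
from plan import *
plan([.3205,-.3215,.03],np.deg2rad(47.1))
E
```

```text
pos [ 0.3348 -0.3132  0.225 ] force [ 0.2864  0.7257 -0.6018] w 0.06820404389063618 t 16.3 q [-0.904   0.1048  1.7437 -0.0001  1.2961 -1.6718]
shift(rows units, current axes) [ 3.2505 -0.2674 -0.0568] turn [-0.7771 -0.0426 -0.0036]  shift in target axes [ 3.2504 -0.2628 -0.0808]
```

Call:
carry_out:
  deltas: [0,-0.13,-0.03,-0.78,0,0,0.6,0.6,-0.14,-0.04,0,0,0,0.6,0.8,0,0,0,0,0,0.6,0.8,0,0,0,0,0,0.6,0.6,0,0,0,0,0,0.6,0.2,0,0,0,0,0,0.6,0.2,0,0,0,0,0,0.6,0,0,0,0,0,0,0.6,0,0,0,0,0,0,0.6]

```text
clock: 17.42
position: [0.3214, -0.3235, 0.0353]
ee_rot: [0.659, 0.258, 0.658, -0.259]
contact_force: [0.1, -0.1, 0.7]
width: 0.0686
```

```bash
python3 - <<'E'
from plan import *
from det import *
plan([.3205,-.3215,.0],np.deg2rad(47.1))
im=grab('wrist','w11')
m,o=tiles(im,.009,(150,0,500,480),13,40,800)
for a in o: print(a)
E
```

```text
pos [ 0.3214 -0.3235  0.0353] force [ 0.1056 -0.0929  0.7105] w 0.06858960579417141 t 17.425 q [-0.9415  0.3075  2.036   0.0001  0.796  -1.7644]
shift(rows units, current axes) [ 0.5878  0.0143 -0.0357] turn [0.0107 0.0307 0.0046]  shift in target axes [ 0.5879  0.0141 -0.0345]
(20570.5, ((0.3216708302497864, -0.32035496830940247), (0.05618562176823616, 0.10179835557937622), 47.68149185180664), array([ 0.319 , -0.3178]), array([[ 0.2651, -0.3069],
       [ 0.3404, -0.3754],
       [ 0.3782, -0.3339],
       [ 0.3029, -0.2653]], dtype=float32))
```

View pics/w11.png

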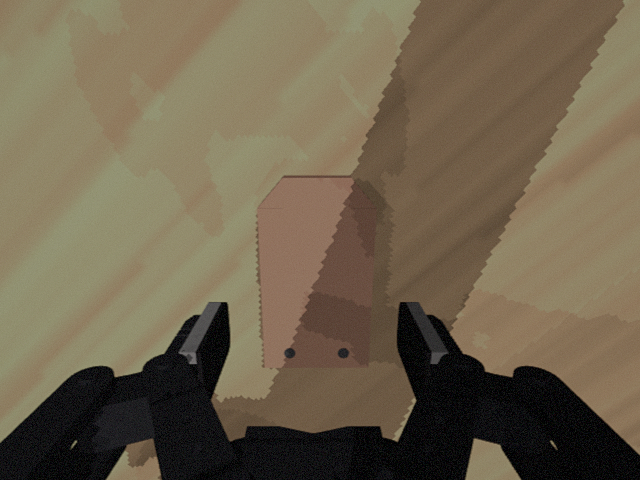

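Call:
carry_out:
  deltas: [0.2,0.015,-0.03,0.08,0,0,0.6,0.2,0,0,0,0,0,0.6,0.15,0,0,0,0,0,0.6,0,0,0,0,0,0,0.6]

```text
clock: 17.98
position: [0.3196, -0.3202, 0.0003]
ee_rot: [0.657, 0.261, 0.658, -0.26]
contact_force: [0.4, -0.2, 0.2]
width: 0.0684
```

Call:
carry_out:
  deltas: [0,0,0,0,0,0,0.6]

```text
clock: 18.1
position: [0.3202, -0.321, 0.0013]
ee_rot: [0.657, 0.26, 0.658, -0.26]
contact_force: [-0.9, -1.4, -1.3]
width: 0.0683
```

```bash
python3 - <<'E'
from plan import *
plan([.321,-.321,-.003],np.deg2rad(47.1))
im=grab('wrist','w12')
E
```

```text
pos [ 0.3202 -0.321   0.0013] force [-0.9411 -1.4453 -1.2517] w 0.06826582466197076 t 18.1 q [-0.9404  0.3602  2.0784  0.0001  0.7031 -1.7577]
shift(rows units, current axes) [0.0714 0.0093 0.0095] turn [-0.0693 -0.0014 -0.0014]  shift in target axes [0.0714 0.0092 0.0096]
```

View pics/w12.png

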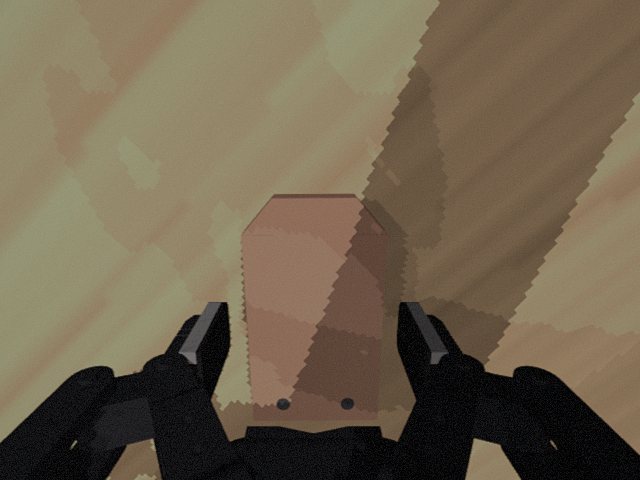

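Well centred; lower the last 4 mm and close.

Call:
carry_out:
  deltas: [0.07,0,0,-0.07,0,0,0.6,0,0,0,0,0,0,0.3,0,0,0,0,0,0,0,0,0,0,0,0,0,-0.3,0,0,0,0,0,0,-0.3]
  newtons: 40

```text
clock: 18.77
position: [0.3202, -0.3209, -0.0026]
ee_rot: [0.658, 0.259, 0.658, -0.259]
contact_force: [-0.4, 1.4, 5.7]
width: 0.0537
```

```bash
python3 - <<'E'
from plan import *
plan([.321,-.321,-.003],np.deg2rad(47.1))
im=grab('wrist','w13')
E
```

```text
pos [ 0.3202 -0.3209 -0.0026] force [-0.418   1.4351  5.6562] w 0.053660284738568015 t 18.775 q [-0.9403  0.3665  2.083   0.0002  0.692  -1.7626]
shift(rows units, current axes) [0.0072 0.0079 0.0119] turn [ 0.0018  0.0014 -0.0014]  shift in target axes [0.0072 0.0079 0.0119]
```

View pics/w13.png

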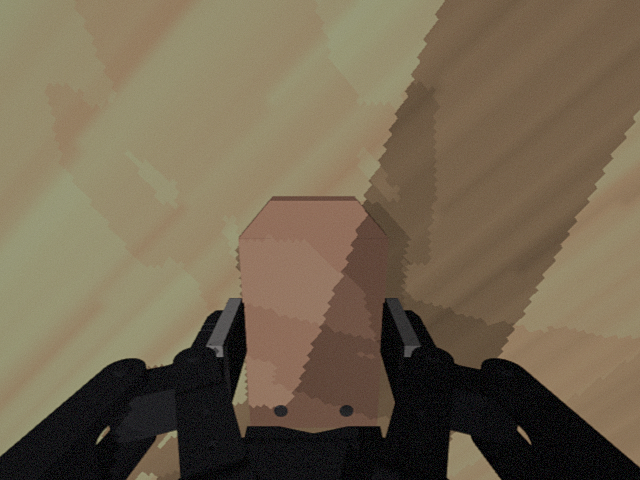

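Call:
carry_out:
  deltas: [-0.1,0,0,0,0,0,-0.3,-0.4,0,0,0,0,0,-0.3,-0.6,0,0,1,0,0,-0.3,-0.6,0,0,1,0,0,-0.3,-0.6,0,0,1,0,0,-0.3,-0.6,0,0,1,0,0,-0.3,-0.6,0,0,1,0,0,-0.3,-0.6,0,0,1,0,0,-0.3,-0.6,0,0,1,0,0,-0.3,-0.3,0,0,1,0,0,-0.3]

```text
clock: 20.08
position: [0.3204, -0.3214, 0.2992]
ee_rot: [0.562, 0.43, 0.56, -0.431]
contact_force: [-0.8, -0.0, -1.1]
width: 0.0539
```

Call:
carry_out:
  deltas: [0,0,0,1,0,0,-0.3,0,0,0,1,0,0,-0.3,0,0,0,1,0,0,-0.3,0,0,0,0.8,0,0,-0.3,0,0,0,0,0,0,-0.3]

```text
clock: 20.7
position: [0.3199, -0.3207, 0.297]
ee_rot: [0.5, 0.5, 0.5, -0.5]
contact_force: [0.3, 1.0, -1.2]
width: 0.0534
```

```bash
python3 - <<'E'
from plan import *
plan([.6465,-.155,.29],0)
E
```

```text
pos [ 0.3199 -0.3207  0.297 ] force [ 0.2671  0.9898 -1.2145] w 0.053405949433400796 t 20.7 q [-0.9404  0.0562  1.6192  0.      1.4667 -0.9394]
shift(rows units, current axes) [ 0.1159  5.4396 -2.7683] turn [-0.0153 -0.0054  0.0038]  shift in target axes [ 0.1163  5.4425 -2.7625]
```

Call:
carry_out:
  deltas: [0,0.8,-0.4,0,0,0,-0.3,0,0.8,-0.4,0,0,0,-0.3,0,0.8,-0.4,0,0,0,-0.3,0,0.8,-0.4,0,0,0,-0.3,0,0.8,-0.4,0,0,0,-0.3,0,0.8,-0.4,0,0,0,-0.3,0,0.64,-0.36,0,0,0,-0.3,0,0,0,0,0,0,-0.3,0,0,0,0,0,0,-0.3]

```text
clock: 21.82
position: [0.6462, -0.156, 0.2967]
ee_rot: [-0.499, -0.5, -0.5, 0.501]
contact_force: [-0.3, -0.8, -0.4]
width: 0.0537
```

```bash
python3 - <<'E'
from plan import *
grab('wrist','w14')
off=[-.003,0,-.0503]
t=tcp_for_tail([.6465,.0715,.0625],0,.14,off); print(t)
plan(t+[0,0,.06],0,.14)
E
```

```text
[0.6465 0.0213 0.0665]
pos [ 0.6459 -0.1564  0.297 ] force [-1.4042  0.5418 -1.4652] w 0.05317237308238267 t 21.875 q [-0.3418  0.3907  1.1732 -0.0006  1.5787 -0.34  ]
shift(rows units, current axes) [ 2.8408  0.0083 -2.9615] turn [-0.0245 -2.0021  0.019 ]  shift in target axes [ 2.4005  0.0102 -3.3283]
```

View pics/w14.png

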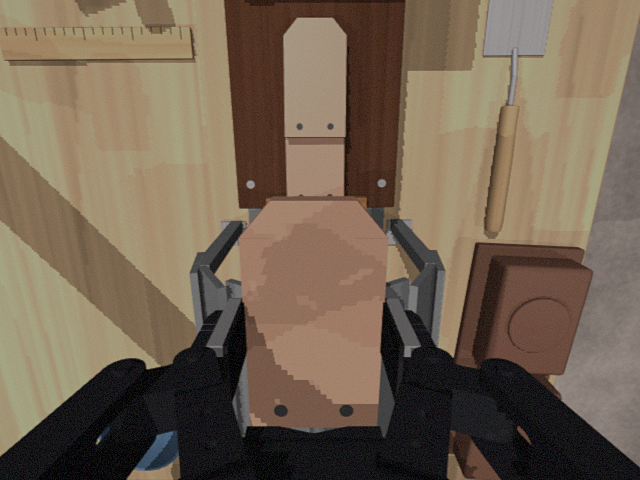

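```bash
python3 - <<'E'
from plan import *
im=load('w14')
c=im['color'][:,:,::-1]
cv2.imwrite('pics/z14.png',np.clip(1.1*cv2.resize(c[0:220,220:420],None,fx=2.7*1,fy=2.7,interpolation=cv2.INTER_CUBIC),0,255).astype('uint8'))
for p,z in [((296,17.5),.071),((335,17.5),.071),((284,36),.073),((347,36),.073),((285,136.5),.085),((346,136.5),.085),((302,196),.08),((250.5,184.5),.062),((382,183.5),.062)]: print(p,ray(im,p,z))
E
```

```text
(296, 17.5) [0.6325 0.0081 0.071 ]
(335, 17.5) [0.6664 0.008  0.071 ]
(284, 36) [ 0.6218 -0.0067  0.073 ]
(347, 36) [ 0.677  -0.0068  0.073 ]
(285, 136.5) [ 0.6216 -0.0912  0.085 ]
(346, 136.5) [ 0.6773 -0.0912  0.085 ]
(302, 196) [ 0.6365 -0.147   0.08  ]
(250.5, 184.5) [ 0.584  -0.1386  0.062 ]
(382, 183.5) [ 0.7168 -0.1377  0.062 ]
```

View pics/z14.png

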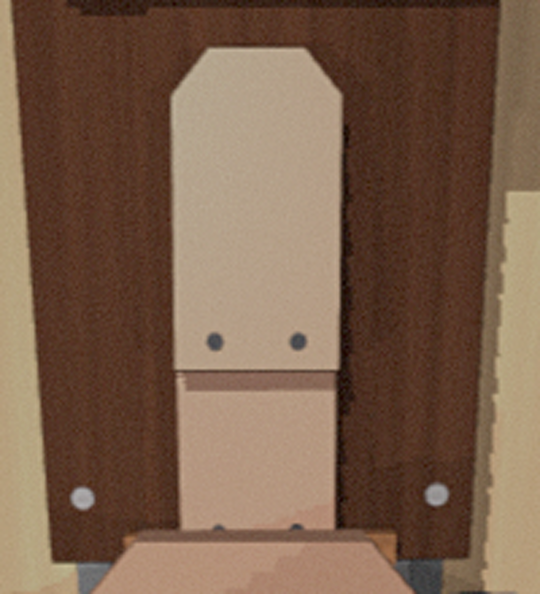

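Call:
carry_out:
  deltas: [0,0,-0.75,0,0,0,-0.3,0,0,-0.75,0,0,0,-0.3,0,0,-0.75,0,0,0,-0.3,0.3,0,-0.71,0,0,0,-0.3,0.8,0,0,0,0,0,-0.3,0.8,0,0,0,0,0,-0.3,0.8,0,0,0,0,0,-0.3,0.14,0,0,0,-1,0,-0.3,0,0,0,0,-1,0,-0.3,0,0,0,0,0,0,-0.3]

```text
clock: 23.12
position: [0.6464, 0.0218, 0.1271]
ee_rot: [-0.533, -0.464, -0.464, 0.534]
contact_force: [0.5, 0.0, -0.4]
width: 0.0535
```

```bash
python3 - <<'E'
from plan import *
s=grab('side','side15'); grab('wrist','w15')
off=[-.003,0,-.0503]
t=tcp_for_tail([.6465,.0715,.0625],0,.14,off)
plan(t,0,.14)
c=s['color'][:,:,::-1]
cv2.imwrite('pics/z15.png',np.clip(1.3*cv2.resize(c[140:290,320:480],None,fx=4,fy=4,interpolation=cv2.INTER_CUBIC),0,255).astype('uint8'))
E
```

```text
pos [0.6469 0.0211 0.1276] force [-0.2498  0.1256 -1.205 ] w 0.053794462840148945 t 23.225 q [ 0.0033  0.4584  1.4941 -0.1495  1.1928  0.061 ]
shift(rows units, current axes) [ 1.007  -0.0077 -0.144 ] turn [-0.0323 -0.0165 -0.0081]  shift in target axes [ 1.0068 -0.0068 -0.1452]
```

View pics/z15.png

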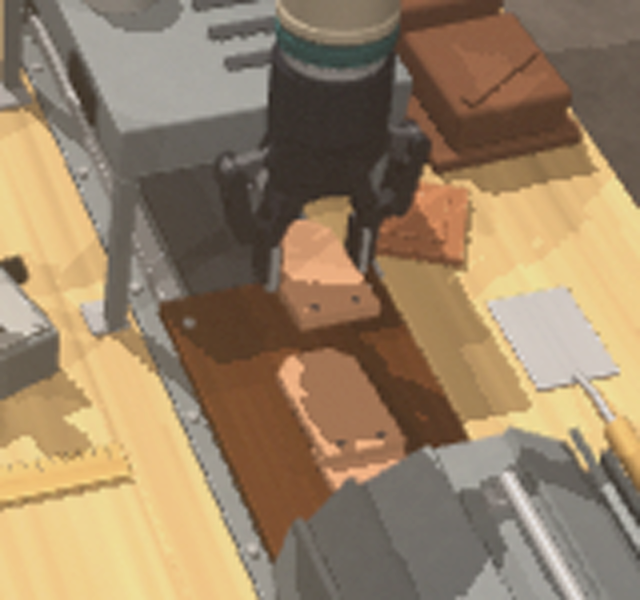

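View pics/w15.png

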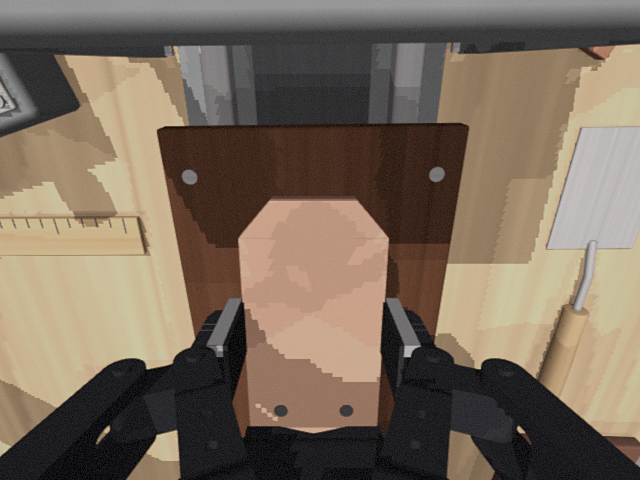

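Call:
carry_out:
  deltas: [0.2,-0.007,-0.03,0,0,0,-0.3,0.25,0,-0.035,0,0,0,-0.3,0.25,0,-0.035,0,0,0,-0.3,0.18,0,-0.026,0,0,0,-0.3,0,0,0,0,0,0,-0.3]

```text
clock: 23.85
position: [0.6458, 0.0219, 0.0718]
ee_rot: [-0.533, -0.464, -0.464, 0.535]
contact_force: [-0.1, -0.6, -0.5]
width: 0.0534
```

Call:
carry_out:
  deltas: [0.04,0,-0.006,0,0,0,-0.3,0.02,0,-0.004,0,0,0,-0.3,0,0,0,0,0,0,-0.3]

```text
clock: 24.22
position: [0.6469, 0.022, 0.0702]
ee_rot: [-0.533, -0.464, -0.463, 0.534]
contact_force: [-0.4, 0.8, -1.0]
width: 0.0541
```

```bash
python3 - <<'E'
from plan import *
off=[-.003,0,-.0503]
t=tcp_for_tail([.6465,.0715,.0625],0,.14,off)
plan(t,0,.14)
s=grab('side','side16')
c=s['color'][:,:,::-1]
cv2.imwrite('pics/z16.png',np.clip(1.3*cv2.resize(c[140:290,320:480],None,fx=4,fy=4,interpolation=cv2.INTER_CUBIC),0,255).astype('uint8'))
E
```

```text
pos [0.6469 0.022  0.0702] force [-0.3689  0.8181 -1.0181] w 0.05406179959032973 t 24.225 q [ 0.0052  0.5092  1.5634 -0.1588  1.0746  0.0829]
shift(rows units, current axes) [ 0.0613 -0.0063  0.0043] turn [-0.0238 -0.0064 -0.0062]  shift in target axes [ 0.0613 -0.0063  0.0042]
```

View pics/z16.png

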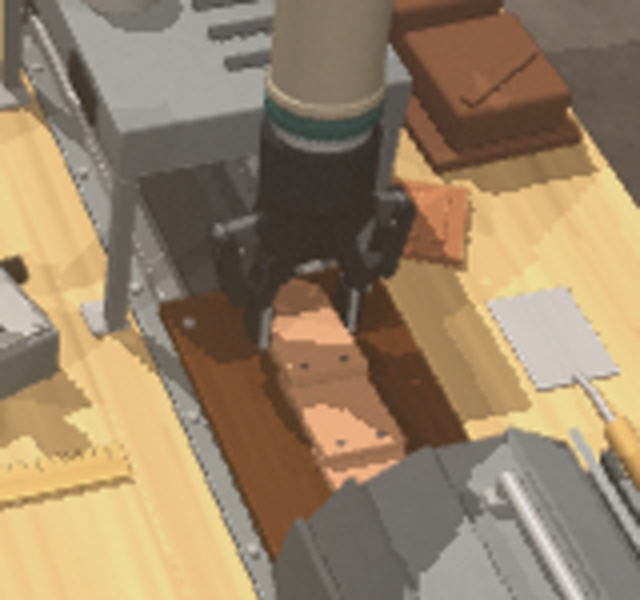

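Call:
carry_out:
  deltas: [0.035,0,0,0,0,0,-0.3,0,0,0,0,0,0,-0.3]

```text
clock: 24.52
position: [0.6466, 0.0217, 0.0676]
ee_rot: [-0.533, -0.464, -0.464, 0.534]
contact_force: [-0.3, -0.0, -0.9]
width: 0.0536
```

Call:
carry_out:
  deltas: [0.025,0,0,0,0,0,-0.3,0,0,0,0,0,0,-0.3]

```text
clock: 24.78
position: [0.6468, 0.0215, 0.0665]
ee_rot: [-0.533, -0.464, -0.463, 0.534]
contact_force: [0.0, 0.1, 0.5]
width: 0.0537
```

Call:
carry_out:
  deltas: [0.02,0,0,0,0,0,-0.3,0,0,0,0,0,0,-0.3]

```text
clock: 25.02
position: [0.6468, 0.0215, 0.0664]
ee_rot: [-0.533, -0.465, -0.463, 0.534]
contact_force: [-2.2, 1.5, 6.0]
width: 0.0537
```

Contact felt; release and withdraw.

Call:
carry_out:
  deltas: [0,0,0,0,0,0,-0.1,0,0,0,0,0,0,0.3,0,0,0,0,0,0,0.5,-0.2,0,0,0,0,0,0.5,-0.5,0,0,0,0,0,0.5,-0.8,0,0,0,0.5,0,0.5,-0.8,0,0,0,1,0,0.5,-0.4,0,0,0,0.5,0,0.5,0,0,0,0,0,0,0.5]

```text
clock: 26.15
position: [0.6481, 0.039, 0.2291]
ee_rot: [0.501, 0.502, 0.498, -0.499]
contact_force: [0.6, -0.8, -0.8]
width: 0.0639
```

```bash
python3 - <<'E'
from plan import *
s=grab('side','side17')
c=s['color'][:,:,::-1]
cv2.imwrite('pics/z17.png',np.clip(1.3*cv2.resize(c[140:290,320:480],None,fx=4,fy=4,interpolation=cv2.INTER_CUBIC),0,255).astype('uint8'))
c=cv2.resize(s['color'][170:260,280:350,::-1],None,fx=6,fy=6,interpolation=cv2.INTER_CUBIC); cv2.imwrite('pics/z18.png',np.clip(1.4*c,0,255).astype('uint8'))
t=load('top0')
c=cv2.resize(t['color'][205:270,245:310,::-1],None,fx=8,fy=8,interpolation=cv2.INTER_CUBIC); cv2.imwrite('pics/z19.png',np.clip(1.6*c,0,255).astype('uint8'))
plan([.43,.05,.2],0)
E
```

```text
pos [0.647  0.0394 0.2268] force [ 0.3859 -0.3329 -1.3543] w 0.06406500930168471 t 26.2 q [-0.0463  0.3879  1.3471 -0.0004  1.4047 -0.044 ]
shift(rows units, current axes) [ 0.4395 -3.6171 -0.1692] turn [-0.0311  0.0065 -0.0271]  shift in target axes [ 0.4464 -3.6159 -0.1768]
```

View pics/z17.png

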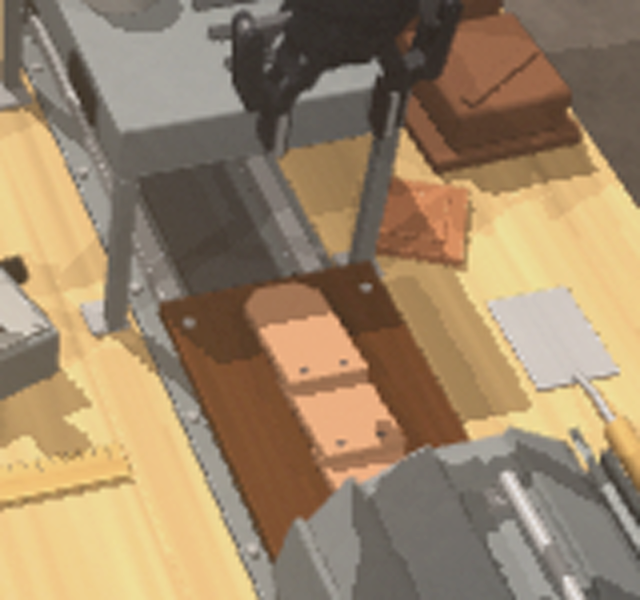

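View pics/z18.png

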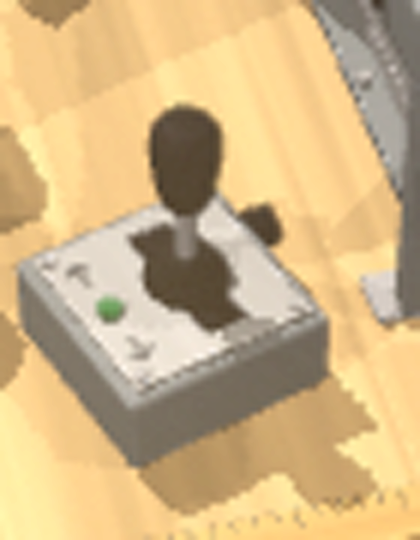

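View pics/z19.png

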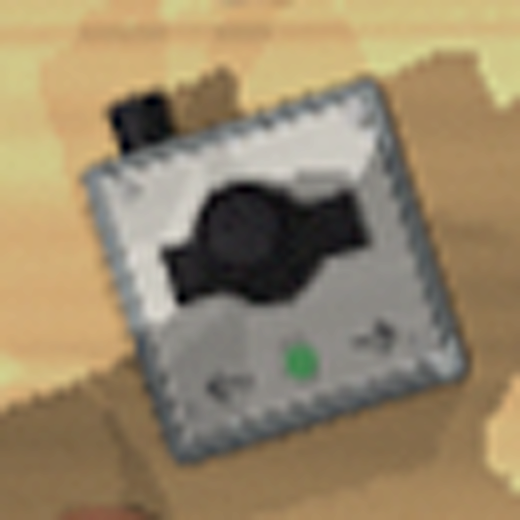

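Call:
carry_out:
  deltas: [0,-0.7,-0.12,0,0,0,0,0,-0.8,-0.12,0,0,0,-1,0,-0.8,-0.12,0,0,0,-1,0,-0.8,-0.12,0,0,0,-1,0,0,0,-0.9,0,0,-1,0,0,0,-0.9,0,0,-1,0,0,0,-0.9,0,0,-1,0,0,0,-0.9,0,0,-1,0,0,0,-0.9,0,0,-1,0,0,0,0,0,0,-1]

```text
clock: 27.45
position: [0.4596, 0.0691, 0.2243]
ee_rot: [0.571, 0.415, 0.573, -0.417]
contact_force: [0.2, 0.2, -0.1]
width: 0.0002
```

```bash
python3 - <<'E'
from plan import *
grab('wrist','w20'); t=grab('top','top20')
plan([.4577,.071,.115],np.deg2rad(18.2))
c=t['color'][:,:,::-1]
cv2.imwrite('pics/z20.png',np.clip(1.4*cv2.resize(c[100:220,240:430],None,fx=4,fy=4,interpolation=cv2.INTER_CUBIC),0,255).astype('uint8'))
E
```

```text
pos [0.46   0.069  0.2248] force [-0.1433 -0.2433  0.1293] w -0.00016926428904905997 t 27.55 q [-0.0008  0.1149  1.7323 -0.0001  1.2967 -0.3128]
shift(rows units, current axes) [ 1.8304 -0.0229 -0.0426] turn [-0.0803 -0.0088  0.0316]  shift in target axes [ 1.8304 -0.0267 -0.0439]
```

View pics/w20.png

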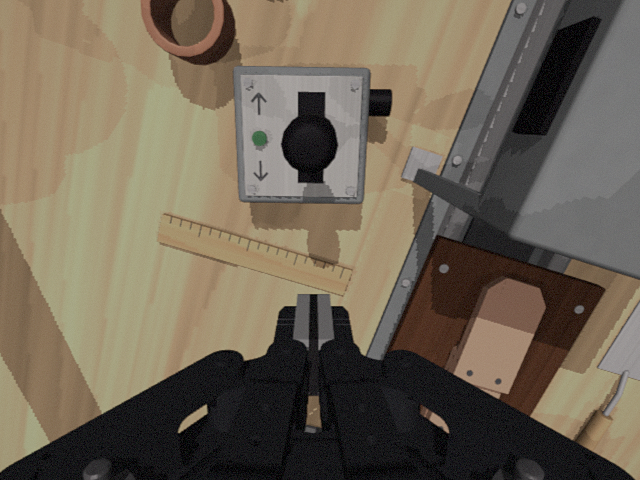

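View pics/z20.png

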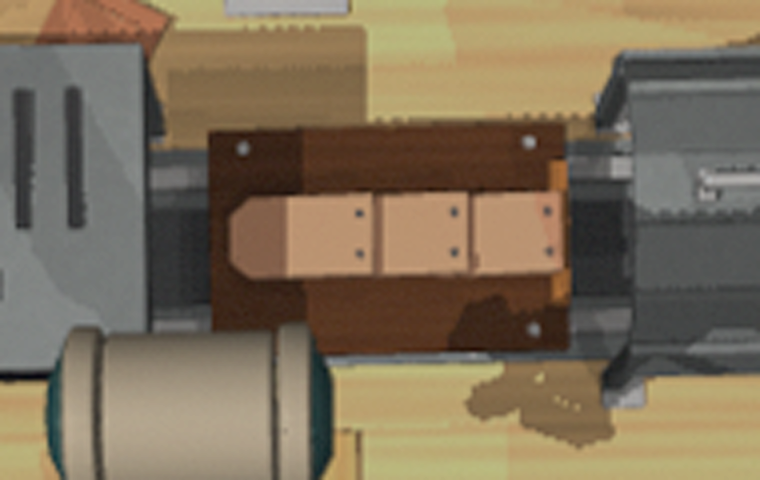

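```bash
python3 - <<'E'
from plan import *
im=load('w20'); st=readout.get_state(); T=q2R(st['ee_rot'])
hsv=cv2.cvtColor(im['color'],cv2.COLOR_RGB2HSV)
for p,z in [((310,142),.14),((236,68),.049),((369,68),.049),((365,203),.049),((240,202),.049),((312,93),.049),((312,181),.049)]:
    q=ray(im,p,z); print(p,q,'tool',T.T@(q-st['position']))
E
```

```text
(310, 142) [0.4385 0.1311 0.14  ] tool [ 0.0849 -0.0012 -0.0657]
(236, 68) [0.367  0.1623 0.049 ] tool [ 0.176  -0.0596 -0.1172]
(369, 68) [0.4656 0.1941 0.049 ] tool [ 0.1758  0.044  -0.1173]
(365, 203) [0.4997 0.093  0.049 ] tool [ 0.1757  0.0454 -0.0105]
(240, 202) [0.3966 0.0605 0.049 ] tool [ 0.176  -0.0626 -0.0113]
(312, 93) [0.4289 0.1632 0.049 ] tool [ 0.1759 -0.0003 -0.0991]
(312, 181) [0.4503 0.0969 0.049 ] tool [ 0.1758 -0.0004 -0.0294]
```

Call:
carry_out:
  deltas: [0.6,-0.03,0,0,0,0,-1,0.7,0,0,0,0,0,-1,0.53,0,0,0,0,0,-1,0,0,-0.2,0,0,0,-1,0,0,-0.25,0,0,0,-1,0,0,0,0,0,0,-1]

```text
clock: 28.3
position: [0.4513, 0.0953, 0.1175]
ee_rot: [0.573, 0.416, 0.571, -0.415]
contact_force: [-0.3, 0.7, 0.1]
width: 0.0001
```

```bash
python3 - <<'E'
from plan import *
grab('wrist','w21'); s=grab('side','side21')
plan([.4577,.071,.115],np.deg2rad(18.2))
c=s['color'][:,:,::-1]
cv2.imwrite('pics/z21.png',np.clip(1.4*cv2.resize(c[140:270,260:440],None,fx=4,fy=4,interpolation=cv2.INTER_CUBIC),0,255).astype('uint8'))
E
```

```text
pos [0.4515 0.0944 0.1173] force [ 0.5842 -0.5996  0.6944] w -0.00019259621078543724 t 28.4 q [ 0.0553  0.2041  1.9167 -0.0002  1.018  -0.2583]
shift(rows units, current axes) [ 0.0393 -0.0229  0.4033] turn [-0.0555  0.013  -0.0385]  shift in target axes [ 0.039  -0.0244  0.4033]
```

View pics/w21.png

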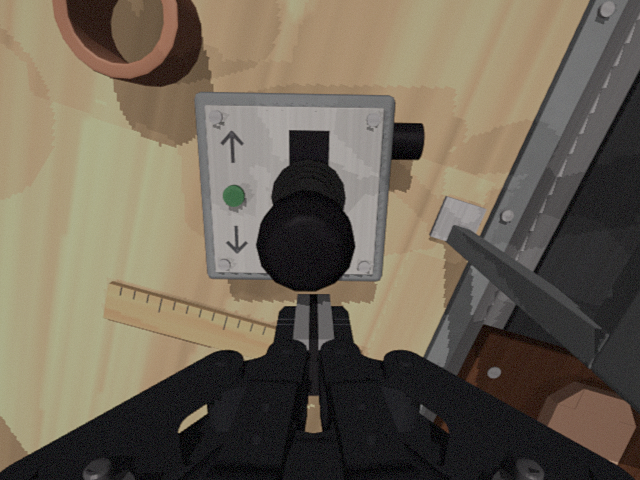

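View pics/z21.png

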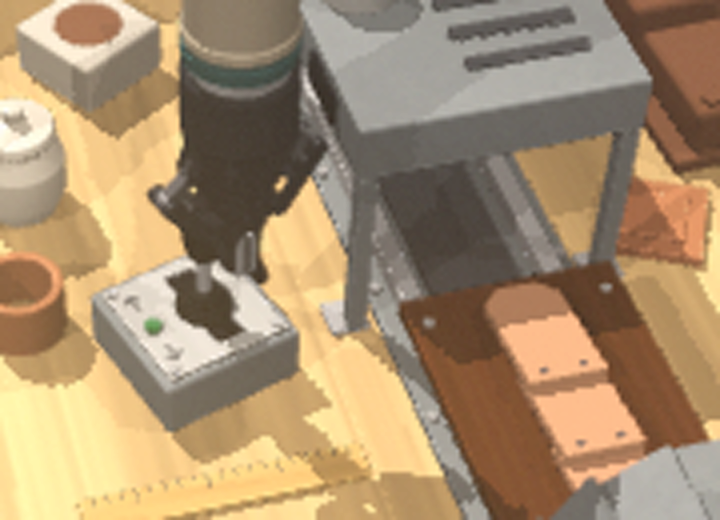

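Call:
carry_out:
  deltas: [0,-0.04,-0.05,0,0,0,-1,0,0,-0.08,0,0,0,-1,0,0,-0.08,0,0,0,-1]

```text
clock: 28.78
position: [0.4446, 0.1053, 0.1162]
ee_rot: [0.572, 0.416, 0.572, -0.416]
contact_force: [-1.2, -1.2, 0.6]
width: -0.0
```

Call:
carry_out:
  deltas: [0,0,-0.08,0,0,0,-1,0,0,-0.08,0,0,0,-1]

```text
clock: 29.02
position: [0.4419, 0.1143, 0.1163]
ee_rot: [0.572, 0.416, 0.571, -0.416]
contact_force: [0.3, -3.5, 2.2]
width: -0.0002
```

```bash
python3 - <<'E'
from plan import *
s=grab('side','side22')
plan([.4577,.071,.115],np.deg2rad(18.2))
c=s['color'][:,:,::-1]
cv2.imwrite('pics/z22.png',np.clip(1.4*cv2.resize(c[140:270,260:440],None,fx=4,fy=4,interpolation=cv2.INTER_CUBIC),0,255).astype('uint8'))
E
```

```text
pos [0.4418 0.1147 0.1163] force [ 0.0182 -2.2292  1.9176] w -0.0002271719591446122 t 29.075 q [ 0.1016  0.1995  1.9262 -0.0004  1.0152 -0.2111]
shift(rows units, current axes) [0.0226 0.0277 0.774 ] turn [-0.0668  0.0076 -0.0096]  shift in target axes [0.0222 0.0241 0.7742]
```

View pics/z22.png

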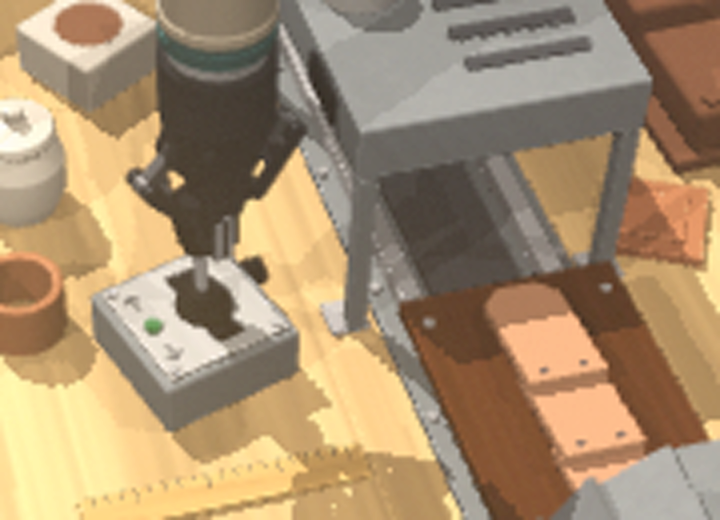

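Call:
carry_out:
  deltas: [0,0,-0.1,0,0,0,-1,0,0,-0.08,0,0,0,-1]

```text
clock: 29.32
position: [0.4392, 0.1232, 0.1165]
ee_rot: [0.573, 0.415, 0.571, -0.416]
contact_force: [2.3, -9.2, 1.4]
width: 0.0001
```

```bash
python3 - <<'E'
from plan import *
s=grab('side','side23')
plan([.4577,.071,.115],np.deg2rad(18.2))
a=load('side22')['color'].astype(int); d=np.abs(a-s['color']).sum(2)
print('board diff',(d[200:270,360:430]>60).sum())
E
```

```text
pos [0.4392 0.1234 0.1164] force [ 3.0013 -9.6268  1.4168] w 0.0001621753461216479 t 29.375 q [ 0.1244  0.1988  1.9268 -0.0047  1.0141 -0.1875]
shift(rows units, current axes) [0.028  0.023  0.9258] turn [-0.0475  0.0606 -0.0153]  shift in target axes [0.024  0.0199 0.9259]
board diff 390
```

Call:
carry_out:
  deltas: [0,0,0,0,0,0,-1,0,0,0,0,0,0,-1,0,0,0,0,0,0,-1,0,0,0,0,0,0,-1]

```text
clock: 29.88
position: [0.4394, 0.1228, 0.1165]
ee_rot: [0.574, 0.415, 0.571, -0.416]
contact_force: [1.3, -7.5, 2.6]
width: 0.0003
```

```bash
cat > bd.py <<'E'
from plan import *
def board_end(im):
    # -y (right) edge of board in top view, via board brown / batten
    hsv=cv2.cvtColor(im['color'],cv2.COLOR_RGB2HSV)
    m=((hsv[...,0]<=16)&(hsv[...,1]>100)&(hsv[...,2]<115)&(hsv[...,2]>25)).astype(int)
    col=m[136:146].sum(0); xs=np.where(col>=6)[0]; xs=xs[(xs>150)&(xs<390)]
    return xs.max()+0.5, ray(im,(xs.max()+.5,141),.062)
E
python3 - <<'E'
from bd import *
for tg in ('top0','top20'): print(tg,board_end(load(tg)))
t=grab('top','top24'); print(board_end(t)); s=readout.get_state(); print(s['clock'],s['contact_force'],s['position'])
c=t['color'][:,:,::-1]
cv2.imwrite('pics/z24.png',np.clip(1.4*cv2.resize(c[100:220,150:390],None,fx=3.3,fy=3.3,interpolation=cv2.INTER_CUBIC),0,255).astype('uint8'))
E
```

```text
top0 (np.float64(381.5), array([ 0.6964, -0.1622,  0.062 ]))
top20 (np.float64(381.5), array([ 0.6964, -0.1622,  0.062 ]))
(np.float64(363.5), array([ 0.6971, -0.1119,  0.062 ]))
29.925 [ 2.5632 -8.8622  1.9676] [0.4394 0.1228 0.1164]
```

View pics/z24.png

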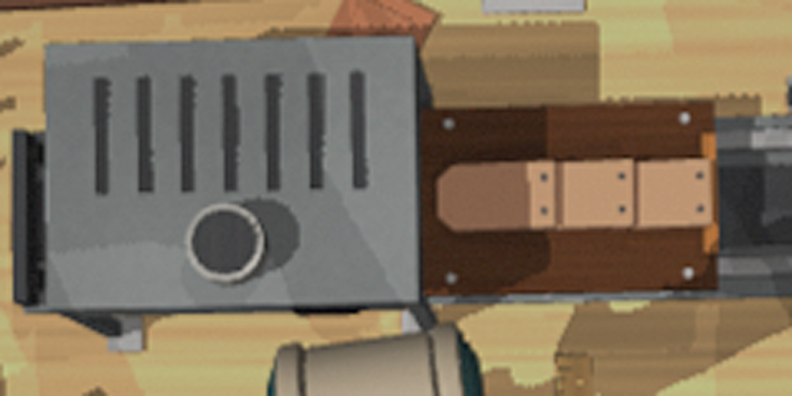

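Call:
carry_out:
  deltas: [0,0,0,0,0,0,-1,0,0,0,0,0,0,-1,0,0,0,0,0,0,-1,0,0,0,0,0,0,-1,0,0,0,0,0,0,-1,0,0,0,0,0,0,-1,0,0,0,0,0,0,-1,0,0,0,0,0,0,-1,0,0,0,0,0,0,-1,0,0,0,0,0,0,-1]

```text
clock: 31.18
position: [0.4394, 0.1228, 0.1165]
ee_rot: [0.574, 0.415, 0.571, -0.416]
contact_force: [2.2, -7.5, 2.0]
width: -0.0
```

```bash
python3 - <<'E'
from bd import *
t=grab('top','top25'); print(board_end(t)); s=readout.get_state(); print(s['clock'],s['contact_force'],s['position'])
for p in [(163.6,150),(276.7,150),(220.2,150)]: print(ray(t,p,.195))
c=t['color'][:,:,::-1]
cv2.imwrite('pics/z25.png',np.clip(1.4*cv2.resize(c[100:220,150:390],None,fx=3.3,fy=3.3,interpolation=cv2.INTER_CUBIC),0,255).astype('uint8'))
E
```

```text
(np.float64(336.5), array([ 0.6981, -0.0364,  0.062 ]))
31.225 [ 1.7939 -7.9616  2.2637] [0.4394 0.1228 0.1164]
[0.6503 0.411  0.195 ]
[0.6463 0.1205 0.195 ]
[0.6483 0.2655 0.195 ]
```

View pics/z25.png

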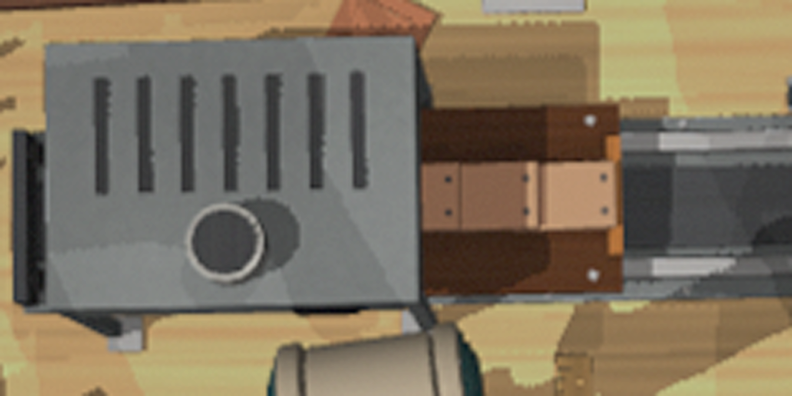

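Call:
carry_out:
  deltas: [0,0,0,0,0,0,-1,0,0,0,0,0,0,-1,0,0,0,0,0,0,-1,0,0,0,0,0,0,-1,0,0,0,0,0,0,-1,0,0,0,0,0,0,-1,0,0,0,0,0,0,-1,0,0,0,0,0,0,-1,0,0,0,0,0,0,-1,0,0,0,0,0,0,-1]

```text
clock: 32.48
position: [0.4394, 0.1228, 0.1164]
ee_rot: [0.574, 0.415, 0.571, -0.416]
contact_force: [2.5, -7.6, 2.3]
width: 0.0002
```

Call:
carry_out:
  deltas: [0,0,0,0,0,0,-1,0,0,0,0,0,0,-1,0,0,0,0,0,0,-1,0,0,0,0,0,0,-1,0,0,0,0,0,0,-1,0,0,0,0,0,0,-1,0,0,0,0,0,0,-1,0,0,0,0,0,0,-1,0,0,0,0,0,0,-1]

```text
clock: 33.6
position: [0.4394, 0.1228, 0.1164]
ee_rot: [0.573, 0.415, 0.571, -0.416]
contact_force: [1.6, -8.3, 2.3]
width: -0.0001
```

```bash
python3 - <<'E'
from bd import *
t=grab('top','top26'); 
try: print(board_end(t))
except Exception as e: print(e)
s=readout.get_state(); print(s['clock'],s['contact_force'],s['position'])
c=t['color'][:,:,::-1]
cv2.imwrite('pics/z26.png',np.clip(1.4*cv2.resize(c[100:220,150:390],None,fx=3.3,fy=3.3,interpolation=cv2.INTER_CUBIC),0,255).astype('uint8'))
E
```

```text
(np.float64(283.5), array([0.7002, 0.1119, 0.062 ]))
33.65 [ 1.464  -7.5464  2.341 ] [0.4394 0.1228 0.1164]
```

View pics/z26.png

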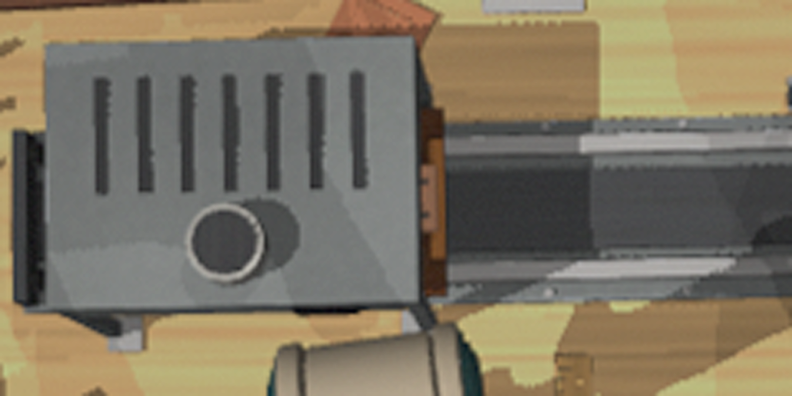

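Call:
carry_out:
  deltas: [0,0,0,0,0,0,-1,0,0,0,0,0,0,-1,0,0,0,0,0,0,-1,0,0,0.3,0,0,0,-1,0,0,0.3,0,0,0,-1,0,0,0.5,0,0,0,-1,0,0,0.3,0,0,0,-1,0,0,0,0,0,0,-1]

```text
clock: 34.65
position: [0.4643, 0.0444, 0.1159]
ee_rot: [0.571, 0.417, 0.572, -0.417]
contact_force: [-0.3, -0.6, 0.1]
width: -0.0001
```

```bash
python3 - <<'E'
from bd import *
t=grab('top','top27'); s=grab('side','side27'); w=grab('wrist','w27')
st=readout.get_state(); print(st['clock'],st['contact_force'],st['position'])
c=s['color'][:,:,::-1]
cv2.imwrite('pics/z27.png',np.clip(1.5*cv2.resize(c[90:270,260:460],None,fx=3.3,fy=3.3,interpolation=cv2.INTER_CUBIC),0,255).astype('uint8'))
c=t['color'][:,:,::-1]
cv2.imwrite('pics/z28.png',np.clip(1.4*cv2.resize(c[100:270,150:390],None,fx=3.3,fy=3.3,interpolation=cv2.INTER_CUBIC),0,255).astype('uint8'))
E
```

```text
34.8 [ 0.5803  0.252  -0.3325] [0.4636 0.0454 0.1159]
```

View pics/z27.png

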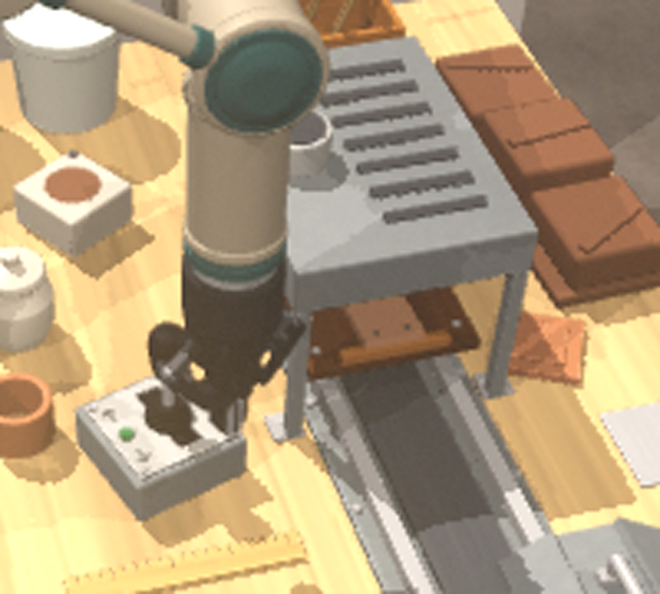

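View pics/z28.png

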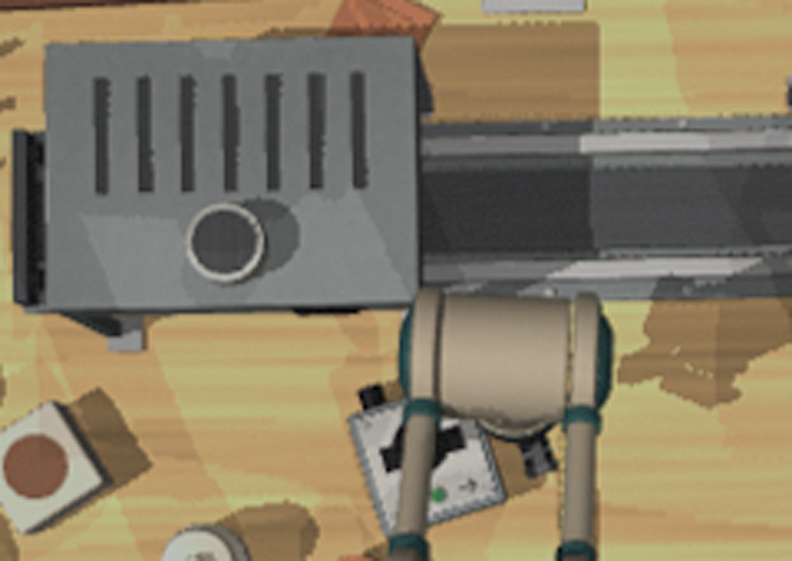

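View pics/w27.png

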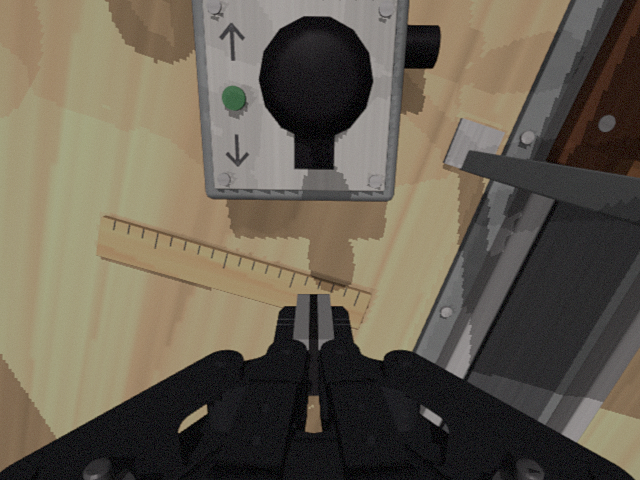

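```bash
python3 - <<'E'
from bd import *
s=load('side27')
z=lambda x,y:(x/3.3+260,y/3.3+90)
for n,p,h in [('boardL',(308,370),.062),('boardR',(480,342),.062),('rivetL',(317,351),.062),('rivetR',(457,324),.062),('dryer lower edge mid',(415,286),.150),('dry top R corner',(535,233),.195),('dry low R',(530,262),.15)]: print(n,ray(s,z(*p),h))
s0=load('side17'); 
z4=lambda x,y:(x/4+320,y/4+140)
print('dryer side17 top near corner', ray(s0,z4(127,137),.195), ray(s0,z4(127,177),.15))
E
```

```text
boardL [0.567 0.14  0.062]
boardR [0.725  0.1353 0.062 ]
rivetL [0.5818 0.1605 0.062 ]
rivetR [0.7136 0.162  0.062 ]
dryer lower edge mid [0.6511 0.1289 0.15  ]
dry top R corner [0.7466 0.1191 0.195 ]
dry low R [0.756 0.133 0.15 ]
dryer side17 top near corner [0.5456 0.1139 0.195 ] [0.5513 0.1231 0.15  ]
```

Call:
carry_out:
  deltas: [-0.5,0,0.2,0,0,0,-1,-0.8,0,0.4,0,0,0,-1,-0.8,0,0.4,0,0,0,-1,-0.5,0,0.3,0,0,0,-1,0,0,0,0,0,0,-1,0,0,0,0,0,0,-1]

```text
clock: 35.55
position: [0.487, -0.0284, 0.271]
ee_rot: [0.571, 0.416, 0.573, -0.416]
contact_force: [0.8, -0.6, -0.5]
width: 0.0002
```

```bash
python3 - <<'E'
from bd import *
t=grab('top','top30'); s=grab('side','side30')
c=s['color'][:,:,::-1]
cv2.imwrite('pics/z30.png',np.clip(1.5*cv2.resize(c[90:270,260:460],None,fx=3.3,fy=3.3,interpolation=cv2.INTER_CUBIC),0,255).astype('uint8'))
E
```

```text
(no output)
```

View pics/z30.png

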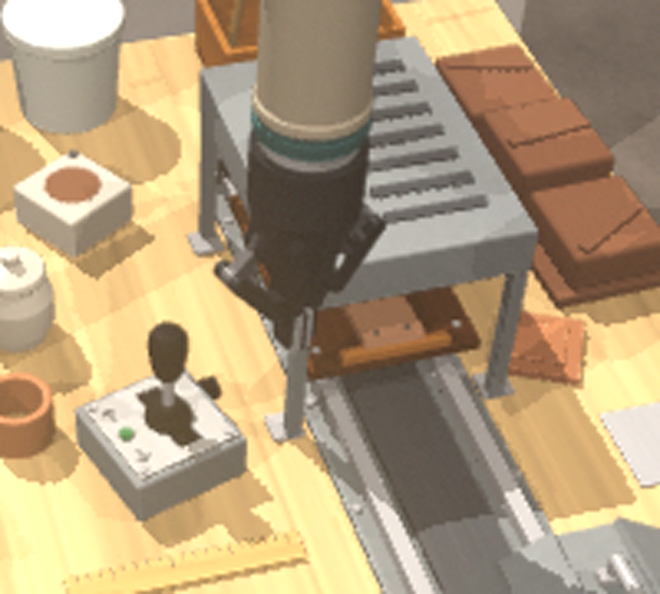

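View pics/top30.png

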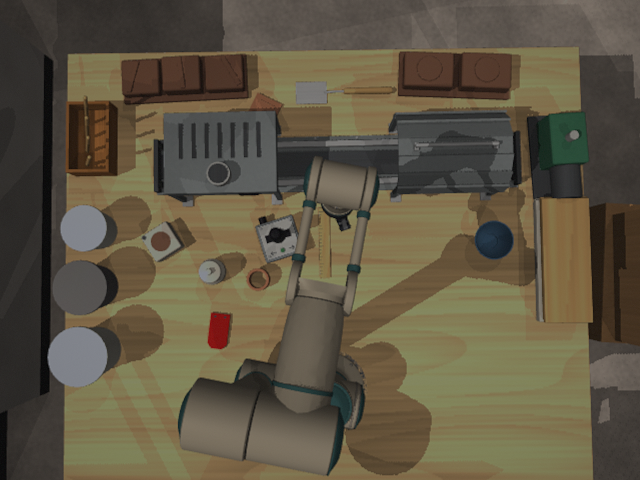

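The stick is upright and the board is under the flat-topped hood, with the other objects where they were. I'm handing the job in.

```bash
python3 - <<'E'
from rig import job
print(job.sign_off())
E
```

```text
the job is handed in; nothing more can be done
None
```

I laid both loose tiles on the ware board and drove the trolley under the flat-topped drying hood. Then I let the stick go back to its centre, and I handed the job in at about 35.7 s.

- **Tiles:** They continue the row on the board's middle line, clipped ends towards the board's +y. In the top view the three head edges are equally spaced, and the wrist camera put tile0's tail and the next tile's tail 65 mm apart. Each tile was lowered, tilted tail-down, until I felt light contact (3 to 6 N) before release.
- **Trolley:** I pushed the knob with the shut fingers at about 8 to 10 N, and the trolley ran about 0.30 m.
- **Final position:** The last side view puts the board's near (-y) end about 18 mm inside the hood. Its centre is within about 5 mm of the hood's centre. The far end is hidden by the hood, so I judged it from the board's length.
- **Stick and arm:** The last pictures show the stick upright, the arm clear of everything and the other objects where they were.

**Disagreements:** The top camera read x about 5 to 7 mm lower than the wrist and side cameras, and those two read about 2 to 3 mm higher than the arm's own position. I corrected for this by using the held tile as the reference. I could not re-measure the whole row once it was under the hood; only the head end was visible there, and it looked undisturbed.

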